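Hang the lift-off splash guard on its two pins and shut it

TASK

Lift the steel splash guard out of its wooden rack and hang it, standing well open (square or nearly square to its shut position), on the two upright pins of the hinge stand by gently feeling both knuckles down over both pins until they sit fully home. Let go of it, then swing it shut right up against the rubber stop, its tongue under the lip, never forcing it, and leave the pickle jar, the spoon and the lighter where they are.

Things in the scene. Friction and masses are not known exactly. Their poses are not given: they have to be found in the camera images.
- guard_grip (a point): Centre of the wooden top rail (130 long, 14 thick, 24 high) of the loose splash guard, near above its centre of mass; 0.34-0.53 kg. Below the rail an upright 8 mm steel sheet, 136 long. Point is 12 below the top, 118 above the lower edge, 85 from the guard's hinge axis. Axes of the guard: x level from hinge end to free end, z up, y across. It starts upright in the rack.
- guard_hinge (a point): Point on the guard's hinge axis (axis of its two knuckles) at the underside of the lower knuckle, 10 above the lower edge; guard_grip is +85 in x, +108 in z from here; same axes. Knuckles: upright steel tubes, 21 outside, 11 bore, each 20 high; the upper one's underside is 70 above this point. The sheet begins 14 from the axis.
- guard_tongue (a point): Steel tongue (6 thick, 20 high) standing out 30 from the guard's free end; point on its centre line 170 from the hinge axis, 60 above the lower edge; axes as guard_grip.
- hinge_mark (a point): Nominal hinge axis of the fixed hinge stand at the top of its lower lug, 60 above the counter. z up; the shut guard runs from here along -y (guard x = mark -y), square open along -x. Real pin axis is up to 6 off this mark in its x and also in its y: the pin bracket is bolted through slots; rigidly tight, unmeasured, differs each time. Seated, guard_hinge is level with this.
- upper_mark (a point): Same nominal axis at the top of the upper lug, 130 above the counter. Lugs: flat, round, 20 across, 9 thick. On each an upright pin 18 high, 8.4 thick, its top 3 tapering to a 7 tip; both pins exactly in line. Knuckles go in sideways above the pin tips (lower one in the 43 gap between lower pin tip and upper lug), then down. Post 24 square, 160 high, centre at +34,+34.
- stop_mark (a point): Centre of the rubber stop's face (24 wide, 24 high), on the stand's keeper post, 110 above the counter, 176 along -y from the hinge mark; the face looks to -x. Axes as hinge_mark. Shut, the tongue's side lies on it, the tongue point about 3 away. The hung guard has about 1.3 of play on its pins, swings easily and stays put, but backs off some 3 to 6 when let go at the stop.
- lip_mark (a point): Outer edge, top, of the keeper's lip: 6 thick, underside 131.5 above the counter, reaching 13 out from the stop's face over the tongue of the shut guard, which so cannot be lifted off or lowered in when shut. Keeper top 137.5 above the counter. Axes as hinge_mark.
- rack: Fixed wooden rack: base 150 x 110 x 12, with two pairs of blocks (tops 48 above the counter, 45 either side of the centre) between which the guard stands in an 11 mm slot 36 deep along the rack's x. Origin: centre of the underside.
- pickle_jar: White ceramic pickle jar with its lid on, 86 across, 98 high, on the counter. Origin: centre of the underside. Bystander.
- spoon: Steel serving spoon lying on the counter along its x axis, under 40 high. Bystander.
- lighter: Plastic gas lighter with a push trigger, lying on the counter along its x axis, about 220 long, 32 high. Bystander.
There are look-alikes about, which are no part of the job. Of the things like the part that bears guard_grip, leave any that is purple; of the rest the larger one is meant.

How it is judged:
On the way:
1. the guard hangs on both pins, knuckles fully down and upright, swung at least 30 degrees open, and the fingers have let go (z of guard_hinge in the frame of hinge_mark between -0.004 and 0.004 m and horizontal distance between guard_hinge and hinge_mark below 0.0115 m and angle between guard_hinge's own z axis and vertical below 0.08 rad and angle between the x axis of guard_hinge and the y axis of hinge_mark, either way round above 0.52 rad and contact force between the fingers and guard below 0.2 N), for 0.2 s.
At the end, for the whole second after the job is handed in: The guard hangs upright (within 0.08 rad) with both knuckles fully down on the pins (height within 4 mm of seated, axis within 11.5 mm of the mark), and is shut: the tongue within 12 mm of touching the rubber stop, under the lip, at rest (z of guard_hinge in the frame of hinge_mark between -0.004 and 0.004 m and horizontal distance between guard_hinge and hinge_mark below 0.0115 m and angle between guard_hinge's own z axis and vertical below 0.08 rad and x of guard_tongue in the frame of stop_mark between -0.015 and 0.004 m and horizontal distance between guard_tongue and stop_mark below 0.026 m).
It fails at once if the guard is forced or dropped against the hinge stand (contact over 70 N) (contact force between guard and stand above 70 N).
It fails at once if the pickle jar, the spoon or the lighter is moved by more than 20 mm (distance of any of pickle_jar, spoon, lighter from where it was at the start of the episode above 0.02 m).
It also fails if it takes over 67 s, if anything falls off the work surface, if the arm or the gripper's body presses on something with over 40 N, if the wrist force passes 120 N, or if a joint passes its speed limit or range.

ROBOT

A 6-joint arm with a two-finger parallel gripper is mounted at the origin on the work surface. World frame = base frame: x ahead of the robot, y to its left, z up, the work surface at z = 0. Lengths are in m, angles in rad, forces in N, time in s.
With the tool pointing down it reaches from about 0.425 to 0.95 m from the base axis. Payload 14.7 kg.
Tool frame: the origin (TCP) lies at the very end of the fingers, on their centre line; the grasp point (between the pads) lies 19 mm behind it; z points along the fingers, x is the direction in which the jaws open and shut, and the axes are right-handed (so a half turn about z gives the same grasp; the last joint's range is limited). The gripper opens to 85 mm and grips with 20 to 120 N. Pads are 22 mm wide; open, the fingers measure 114 mm over their backs; the gripper's body (76 mm by 85 mm) begins 54 mm behind the grasp point. The pads swing forward as they close: fully open they stand 13 mm farther back than shut.
Start: joints at [1.079, 0.48, 1.596, -0, 1.065, -0.047], TCP at [0.28, 0.587, 0.231] pointing down, gripper open.
Joint ranges: [-2.75, 2.75], [-0.82, 2.05], [0.23, 2.67], [-1.56, 4.7], [0.09, 2.69], [-2.92, 2.92]. Speed limits (rad/s): [1.89, 1.89, 2.39, 3.01, 3.01, 3.01].

INTERFACE

Orientations are given as a rotation vector (axis times angle).
In Python, from cell import arm gives the robot as it stands.
- The arm moves only by the tool play_rows, never from a script. Its argument "motion" is a list of rows, each a list of 3 entries, a list of its own where there are three numbers: the shift along the tool's x, y, z in cm, then the turn about the tool's z in degrees, then the closure, from 0 (fully open) to 1 (shut). A call has 1 to 12 rows; each row is the pose to reach, as a shift and turn from the pose commanded when the call began, along the tool's axes at that moment; what a row does not reach only later rows make up. A row lasts 1/12 s, in which the tool goes at most 41.7 mm and 7.16 degrees, less where a joint would pass 70% of its speed; a pose out of reach is approached as far as the arm can. A call with a gripper value outside its range is refused whole. The fingers move at their own pace and stop on an object; "newtons" is the grip in N (left out, the last holds). Time passes only in rows, so rows that repeat a pose let the fingers close. It gives the time, the measured TCP pose, the force and the opening at its end, in the units of the state.
- arm.get_state(): the state, without advancing time (a new reading comes with each control period).
- arm.camera(name): name is "scene" or "side" or "wrist"; returns a dict with "pixels" (384x512x3 uint8, red, green, blue), "fx", "fy", "cx", "cy" (pixels), "rvec" (rotation vector, rad) and "tvec" (3), from world to camera coordinates, as OpenCV has them; the wrist camera has in their place "T_tool_cam" (4x4, takes a point from camera to tool coordinates, whose origin is the TCP and whose axes are the tool frame's). Camera axes: x right, y down, z forward; pixel columns grow to the right and rows downward; lengths in m; the calibration is good to about 2 mm. The wrist camera is an equidistant fisheye: a pixel r from the principal point sees the ray r / f radians off the axis. A picture is of the moment at which its call begins: read the wrist's pose just before it. There is no depth.
- arm.close_job(): hands the job in, once; it reports no verdict.
The state is a dict: "time_s": time; "joint_positions": joint angles; "qvel": joint speeds; "joint_efforts": joint torques, N m; "tool_pos": TCP position; "tcp_rot": TCP orientation; "ft_force": force on the tool from outside, world axes, zero at the start; "torque": the same for the moment, N m; "opening": finger opening in m.
Only numpy, scipy, OpenCV 4.12 (cv2) and the standard library are available. Lean on these libraries where they do the work, as an engineer would, in place of code of your own. Each camera call takes 0.05 s, during which the arm holds its last target.

## Working session

There is one attempt and no reset: what is moved stays moved. The work goes in short steps, Python scripts to look and compute and a tool call to move; the robot and the scene stay as the last step left them, time stands still between calls to the robot, and variables do not carry over. Pictures are saved under pics/ and viewed, and the job is handed in when it is done.

Besides the shell and the picture viewer there is one more tool, called after "Call:" in YAML: its name, and indented under it one key for each argument. play_rows: Moves the arm, as the interface text tells. Its arguments: {"type":"object","properties":{"motion":{"type":"array"},"newtons":{"type":"number"}},"required":["motion"]}

```bash
ls; mkdir -p pics; python3 - <<'E'
from cell import arm
import cv2
print(arm.get_state())
for n in ["scene","side","wrist"]:
    c=arm.camera(n)
    cv2.imwrite(f"pics/{n}0.png",c["pixels"][:,:,::-1])
    print(n,{k:v for k,v in c.items() if k!="pixels"})
E
```

```text
pics
{'time_s': 0.0, 'joint_positions': array([ 1.07939253e+00,  4.80835572e-01,  1.59687123e+00, -5.92908715e-06,
        1.06511381e+00, -4.66076985e-02]), 'qvel': array([-0.00077785,  0.00021174,  0.00044788, -0.00142623,  0.00128965,
        0.0007482 ]), 'joint_efforts': array([-3.26125162e-03, -9.50683951e+01, -4.30169499e+01, -4.12153131e-04,
        1.26220688e-02, -3.98003294e-06]), 'tool_pos': array([0.27946795, 0.58639126, 0.23067096]), 'tcp_rot': array([ 2.65619264e+00,  1.67642620e+00, -1.67301352e-03]), 'ft_force': array([-0.70751208,  0.05998203,  0.19727901]), 'torque': array([0.00137602, 0.01013864, 0.08172631]), 'opening': 0.08582155390482414}
scene {'fx': 422.2383518986233, 'fy': 422.2383518986233, 'cx': 259.7828786699457, 'cy': 196.73061234805658, 'rvec': array([ 1.22396759,  2.24742535, -1.02072456]), 'tvec': array([ 0.39170148, -0.18221486,  1.44780869])}
side {'fx': 365.4439405396946, 'fy': 365.4439405396946, 'cx': 256.1799702399559, 'cy': 192.79687783719282, 'rvec': array([ 2.12333514, -0.45672846,  0.23295388]), 'tvec': array([-0.54251641,  0.16341648,  0.869749  ])}
wrist {'fx': 297.3186396354542, 'fy': 297.3186396354542, 'cx': 251.7428145653114, 'cy': 186.16130557565, 'T_tool_cam': array([[ 9.99999137e-01,  4.98106201e-04,  1.21550635e-03,
         3.74323063e-04],
       [-8.30709378e-04,  9.56594849e-01,  2.91419979e-01,
        -7.42541908e-02],
       [-1.01758902e-03, -2.91420737e-01,  9.56594438e-01,
        -1.41990180e-01],
       [ 0.00000000e+00,  0.00000000e+00,  0.00000000e+00,
         1.00000000e+00]])}
```

View pics/scene0.png

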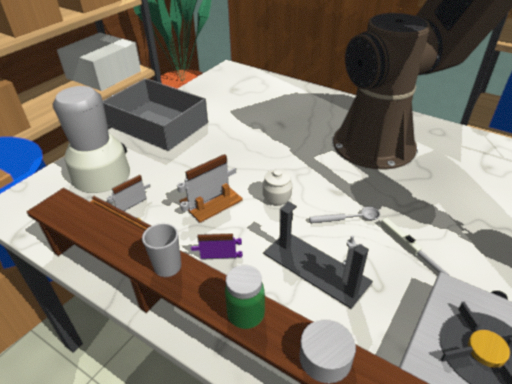

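View pics/side0.png

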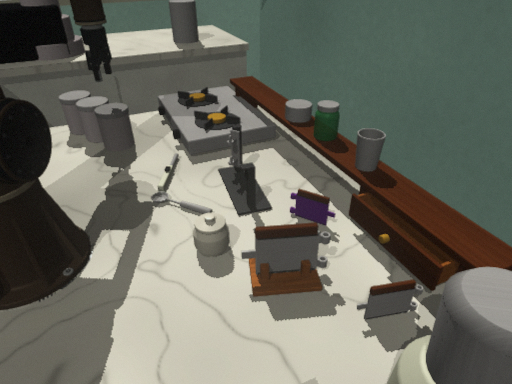

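View pics/wrist0.png

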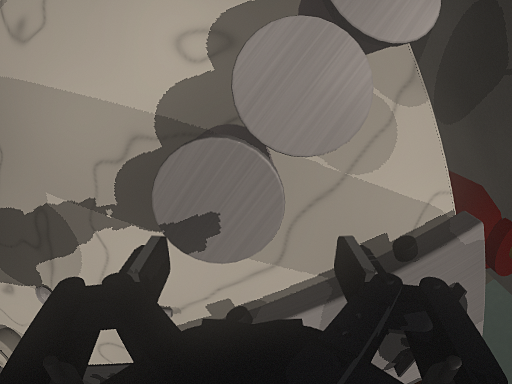

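Candidates: the large guard in the rack (scene 207,180), a small grey guard (127,193), a purple one (216,245). I choose the rack one; here are close crops of it and of the stand.

```bash
python3 - <<'E'
import cv2
a=cv2.imread("pics/scene0.png");b=cv2.imread("pics/side0.png")
def crop(im,x0,y0,w,h,s,n):
    cv2.imwrite(n,cv2.resize(im[y0:y0+h,x0:x0+w],None,fx=s,fy=s,interpolation=cv2.INTER_CUBIC))
crop(a,165,145,90,80,7,"pics/g_sc.png")
crop(b,235,215,100,80,7,"pics/g_si.png")
crop(a,255,195,125,110,6,"pics/h_sc.png")
crop(b,210,115,70,100,6,"pics/h_si.png")
E
```

```text
(no output)
```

View pics/g_sc.png

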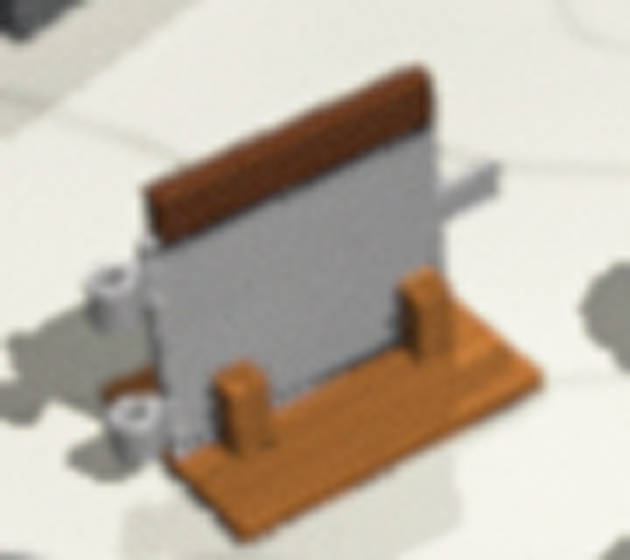

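View pics/g_si.png

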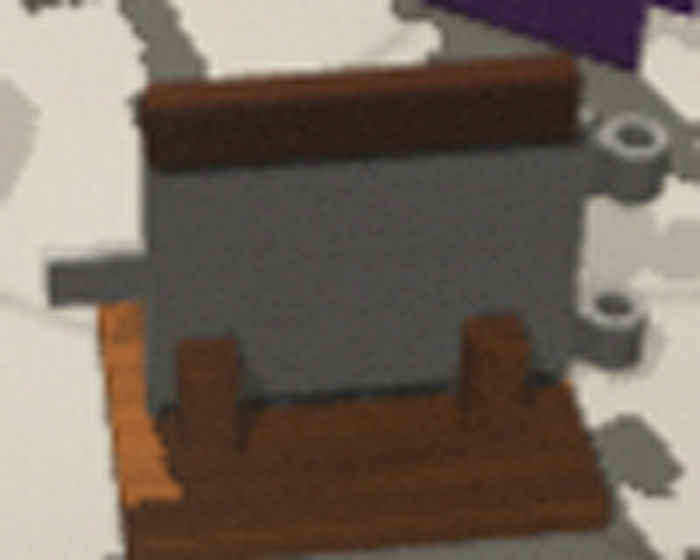

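View pics/h_sc.png

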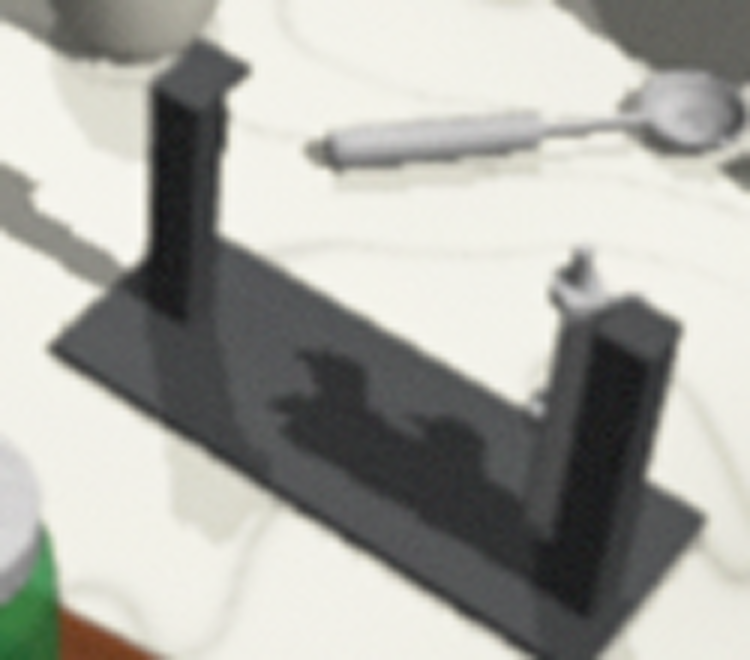

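View pics/h_si.png

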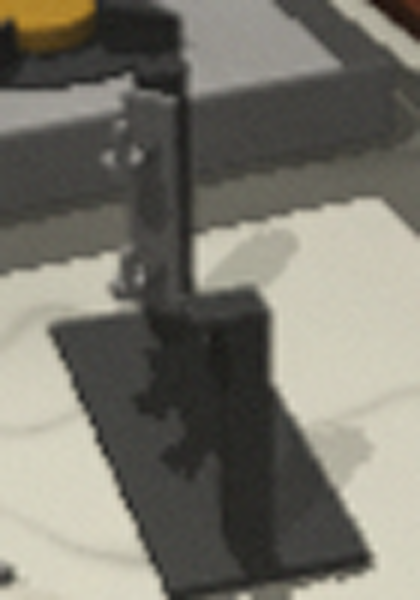

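```bash
cat > h.py <<'E'
import numpy as np, cv2
from scipy.spatial.transform import Rotation as R
from scipy.optimize import least_squares
CAM={'scene':(422.2383518986233,259.7828786699457,196.73061234805658,[1.22396759,2.24742535,-1.02072456],[0.39170148,-0.18221486,1.44780869]),
'side':(365.4439405396946,256.1799702399559,192.79687783719282,[2.12333514,-0.45672846,0.23295388],[-0.54251641,0.16341648,0.869749])}
Ttc=np.array([[9.99999137e-01,4.98106201e-04,1.21550635e-03,3.74323063e-04],[-8.30709378e-04,9.56594849e-01,2.91419979e-01,-7.42541908e-02],[-1.01758902e-03,-2.91420737e-01,9.56594438e-01,-1.41990180e-01],[0,0,0,1]])
def proj(n,P,tp=None):
    P=np.atleast_2d(P).astype(float)
    if n=='wrist':
        p,rv=tp; T=np.eye(4);T[:3,:3]=R.from_rotvec(rv).as_matrix();T[:3,3]=p;T=np.linalg.inv(T@Ttc)
        c=P@T[:3,:3].T+T[:3,3]; r=np.linalg.norm(c[:,:2],axis=1); th=np.arctan2(r,c[:,2]);k=297.3186396354542*th/r
        return np.c_[c[:,0]*k+251.7428145653114,c[:,1]*k+186.16130557565]
    f,cx,cy,rv,t=CAM[n]; c=P@R.from_rotvec(rv).as_matrix().T+t
    return np.c_[c[:,0]/c[:,2]*f+cx,c[:,1]/c[:,2]*f+cy]
def pose(q,P,z=0):  # q=x,y,yaw
    c,s=np.cos(q[2]),np.sin(q[2]);P=np.atleast_2d(P)
    return np.c_[q[0]+c*P[:,0]-s*P[:,1],q[1]+s*P[:,0]+c*P[:,1],P[:,2]+z]
def ray(n,uv,z,tp=None):
    """intersect the ray of pixel uv with height z"""
    if n=='wrist':
        p,rv=tp; T=np.eye(4);T[:3,:3]=R.from_rotvec(rv).as_matrix();T[:3,3]=p;T=T@Ttc
        d=(np.array(uv)-[251.7428145653114,186.16130557565])/297.3186396354542; th=np.linalg.norm(d)
        v=np.r_[np.sin(th)*d/th,np.cos(th)]; o=T[:3,3];v=T[:3,:3]@v
    else:
        f,cx,cy,rv,t=CAM[n];M=R.from_rotvec(rv).as_matrix()
        o=-M.T@np.array(t);v=M.T@np.r_[(uv[0]-cx)/f,(uv[1]-cy)/f,1]
    return o+v*(z-o[2])/v[2]
def fit(obs,q0,z=0):
    best=None
    for y in np.arange(-3,3.1,0.75):
        def f(q): return np.concatenate([(proj(n,pose(q,P,z),*a)-uv).ravel() for n,P,uv,*a in obs])
        r=least_squares(f,[q0[0],q0[1],y],loss='soft_l1')
        if best is None or r.cost<best.cost: best=r
    print('q',best.x.round(4),'cost',best.cost)
    for n,P,uv,*a in obs: print(n,P,(proj(n,pose(best.x,P,z),*a)-uv).round(1)[0])
    return best.x
E
cat > f0.py <<'E'
from h import *
S=lambda x,y:np.array([165+x/7,145+y/7]);D=lambda x,y:np.array([235+x/7,215+y/7])
# guard, z rel. counter; near face sign sy for scene
best=None
for sy in (1,-1):
  obs=[('scene',[0,0,.112],S(113,273)),('scene',[0,0,.042],S(138,408)),
   ('side',[0,0,.112],D(635,135)),('side',[0,0,.042],D(613,303)),
   ('scene',[.020,sy*.007,.118],S(163,243)),('scene',[.150,sy*.007,.118],S(430,132)),
   ('side',[.020,-sy*.007,.118],D(580,142)),('side',[.150,-sy*.007,.118],D(148,168)),
   ('side',[.180,-sy*.003,.082],D(48,258)),('side',[.180,-sy*.003,.062],D(48,303))]
  fit(obs,[.5,.1]) 
H=lambda x,y:np.array([255+x/6,195+y/6]);K=lambda x,y:np.array([210+x/6,115+y/6])
c=.034;h=.012
for n,u in [('scene',H(640,325)),('side',K(153,92))]: print(ray(n,u,.16))
print('pin tip',ray('scene',H(580,252),.148),ray('side',K(125,122),.148))
print('keeper scene lip',ray('scene',H(205,40),.1375),ray('scene',H(250,70),.1375),ray('scene',H(152,88),.1375),ray('scene',H(200,108),.1375))
print('post scene',ray('scene',H(632,297),.16),ray('scene',H(682,328),.16),ray('scene',H(640,357),.16),ray('scene',H(590,335),.16))
print('grip jar',ray('scene',(278,190),.05), 'jar side',ray('side',(212,232),.05))
E
python3 f0.py
```

```text
q [ 0.6159 -0.3155 -3.4287] cost 17.47872203137967
scene [0, 0, 0.112] [-0.5 -0.2]
scene [0, 0, 0.042] [-0.7 -0. ]
side [0, 0, 0.112] [ 0.2 -0.5]
side [0, 0, 0.042] [ 0.2 -0.3]
scene [0.02, 0.007, 0.118] [-3.  -2.1]
scene [0.15, 0.007, 0.118] [-2.2 -5.2]
side [0.02, -0.007, 0.118] [-1.8 -4.9]
side [0.15, -0.007, 0.118] [-0.9 -2.9]
side [0.18, -0.003, 0.082] [-0.3 -0.3]
side [0.18, -0.003, 0.062] [-0.   0.2]
q [ 0.6158 -0.3159 -3.4622] cost 3.588368215928215
scene [0, 0, 0.112] [-0.6 -0.3]
scene [0, 0, 0.042] [-0.8 -0.1]
side [0, 0, 0.112] [ 0.3 -0.3]
side [0, 0, 0.042] [ 0.3 -0.2]
scene [0.02, -0.007, 0.118] [-0.2  0.5]
scene [0.15, -0.007, 0.118] [ 1.7 -2.2]
side [0.02, 0.007, 0.118] [-0.1 -0.7]
side [0.15, 0.007, 0.118] [-0.4  0. ]
side [0.18, 0.003, 0.082] [-0.3 -0.1]
side [0.18, 0.003, 0.062] [0.  0.3]
[0.61616757 0.18904913 0.16      ]
[0.59712097 0.15642448 0.16      ]
pin tip [0.5841395  0.15420017 0.148     ] [0.58053368 0.15376609 0.148     ]
keeper scene lip [ 0.54756368 -0.02392395  0.1375    ] [5.53379567e-01 1.77105114e-04 1.37500000e-01] [ 0.58338605 -0.02738014  0.1375    ] [ 0.58309096 -0.00558174  0.1375    ]
post scene [0.60551551 0.18156535 0.16      ] [0.60963631 0.201809   0.16      ] [0.6297422  0.19477333 0.16      ] [0.62973309 0.1763423  0.16      ]
grip jar [ 0.43646465 -0.12107876  0.05      ] jar side [ 0.41723987 -0.13699242  0.05      ]
```

```bash
cat >> h.py <<'E'
def plan(st,target,xdir=None):
    """tool-axes shift (cm) and turn (deg) to bring TCP to target with tool x along xdir (mod 180)"""
    M=R.from_rotvec(st['tcp_rot']).as_matrix()
    d=M.T@(np.array(target)-st['tool_pos'])*100; t=0
    if xdir is not None:
        v=M.T@np.r_[xdir,0][:3]; t=np.degrees(np.arctan2(v[1],v[0])); t=(t+90)%180-90
    print('shift',d.round(2),'turn',round(t,1),'z axis',M[:,2].round(4),'xaxis',M[:,0].round(3))
def shot(names,tag):
    from cell import arm
    o={}
    for n in names:
        st=arm.get_state();c=arm.camera(n);cv2.imwrite(f"pics/{n}_{tag}.png",c["pixels"][:,:,::-1])
        if n=='wrist': np.save(f"pics/{n}_{tag}.npy",np.r_[st['tool_pos'],st['tcp_rot']])
    return st
E
python3 - <<'E'
from h import *
from cell import arm
plan(arm.get_state(),[.585,.10,.33],[.315,.949])
E
```

```text
shift [-30.78  48.51  -9.89] turn -7.1 z axis [-4.e-04 -8.e-04 -1.e+00] xaxis [ 0.43   0.903 -0.001]
```

Call:
play_rows:
  motion:
    - [[-10,16,-9.9],-7,0]
    - [[-30.8,48.5,-9.9],-7,0]
    - [[-30.8,48.5,-9.9],-7,0]
    - [[-30.8,48.5,-9.9],-7,0]
    - [[-30.8,48.5,-9.9],-7,0]
    - [[-30.8,48.5,-9.9],-7,0]
    - [[-30.8,48.5,-9.9],-7,0]
    - [[-30.8,48.5,-9.9],-7,0]
    - [[-30.8,48.5,-9.9],-7,0]
    - [[-30.8,48.5,-9.9],-7,0]
    - [[-30.8,48.5,-9.9],-7,0]
    - [[-30.8,48.5,-9.9],-7,0]

```text
time_s: 1.15
tool_pos: [0.5408, 0.1695, 0.3181]
tcp_rot: [-2.549, -1.836, 0.0]
ft_force: [0.9, 0.0, 0.1]
opening: 0.0859
```

Call:
play_rows:
  motion:
    - [[0,0,0],0,0]
    - [[0,0,0],0,0]

```text
time_s: 1.32
tool_pos: [0.5412, 0.1695, 0.3178]
tcp_rot: [2.553, 1.831, 0.0]
ft_force: [0.2, 0.2, -0.1]
opening: 0.0853
```

```bash
python3 - <<'E'
from h import *
st=shot(['wrist'],'a')
im=cv2.imread('pics/wrist_a.png');cv2.imwrite('pics/wrist_a2.png',cv2.resize(im,None,fx=1.5,fy=1.5,interpolation=cv2.INTER_CUBIC))
tp=(st['tool_pos'],st['tcp_rot'])
print(proj('wrist',[[.582,.154,.148],[.6175,.189,.16],[.5505,-.012,.1375]],tp))
plan(st,[.535,-.289,.30],[.315,.949])
E
```

```text
[[249.63362236 205.6327494 ]
 [289.53570659 228.07867238]
 [117.75970586 218.55560503]]
shift [-43.63  14.11   1.78] turn -0.3 z axis [ 2.e-04 -0.e+00 -1.e+00] xaxis [0.321 0.947 0.   ]
```

View pics/wrist_a2.png

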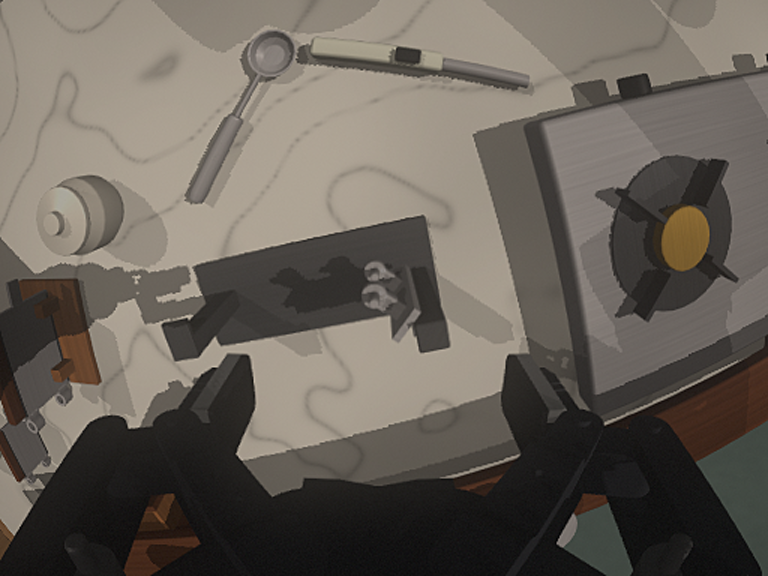

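The stand is fully visible: upper pin lug about (376,297), lower (376,271), post (415,310), keeper (200,330) in the 1.5x picture. I'll enlarge it.

```bash
python3 - <<'E'
import cv2
im=cv2.imread('pics/wrist_a.png')
def crop(im,x0,y0,w,h,s,n): cv2.imwrite(n,cv2.resize(im[y0:y0+h,x0:x0+w],None,fx=s,fy=s,interpolation=cv2.INTER_CUBIC))
crop(im,230,165,80,75,9,'pics/c1.png'); crop(im,100,165,80,80,7,'pics/c2.png')
E
```

```text
(no output)
```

View pics/c1.png

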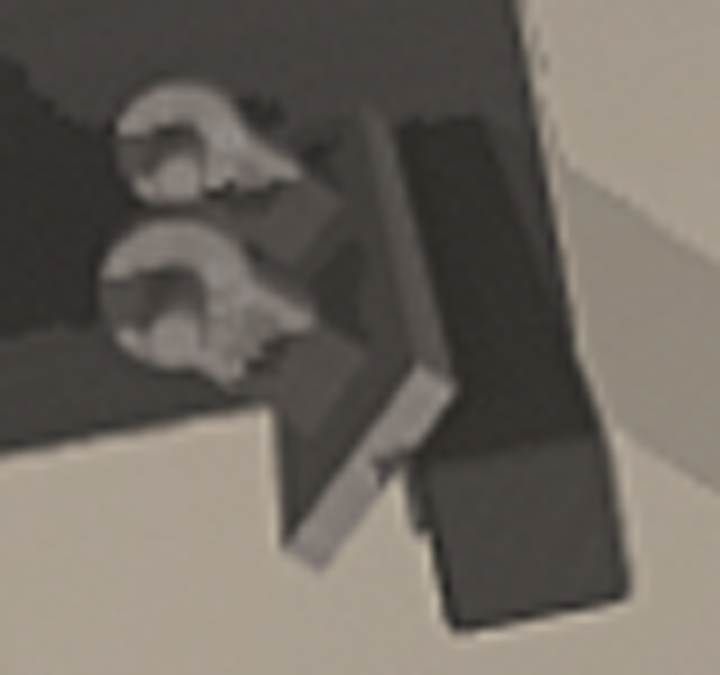

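View pics/c2.png

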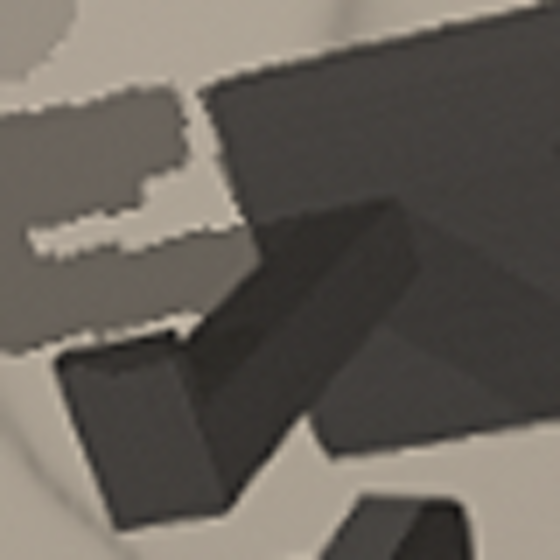

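```bash
cat > f1.py <<'E'
from h import *
a=np.load('pics/wrist_a.npy');tp=(a[:3],a[3:])
C=lambda x,y:np.array([230+x/9,165+y/9]);E=lambda x,y:np.array([100+x/7,165+y/7])
for u,z in [(C(175,296),.130),(C(178,330),.148),(C(180,145),.06),(C(180,175),.078),(C(425,470),.16),(C(600,432),.16),(C(632,595),.16),(C(452,632),.16),(E(58,355),.1375),(E(180,335),.1375),(E(118,528),.1375),(E(235,508),.1375)]:
    print(z,ray('wrist',u,z,tp).round(4))
H=lambda x,y:np.array([255+x/6,195+y/6])
w=('wrist',)
obs=[('wrist',[x,y,z],u,tp) for x,y,z,u in [(.022,.046,.16,C(600,432)),(.046,.046,.16,C(632,595)),(.046,.022,.16,C(452,632)),(-.010,-.188,.1375,E(58,355)),(-.010,-.164,.1375,E(180,335))]]
obs+=[('scene',[x,y,z],u) for x,y,z,u in [(.022,.022,.16,H(632,297)),(.022,.046,.16,H(682,328)),(.046,.046,.16,H(640,357)),(.046,.022,.16,H(590,335)),(-.010,-.188,.1375,H(205,40)),(-.010,-.164,.1375,H(250,70))]]
fit(obs,[.58,.15]); print(); fit(obs[:5],[.58,.15])
E
python3 f1.py
```

```text
0.13 [0.5791 0.1546 0.13  ]
0.148 [0.5776 0.1557 0.148 ]
0.06 [0.5788 0.1551 0.06  ]
0.078 [0.5784 0.1553 0.078 ]
0.16 [0.6003 0.1798 0.16  ]
0.16 [0.6026 0.2015 0.16  ]
0.16 [0.6252 0.1994 0.16  ]
0.16 [0.6226 0.1766 0.16  ]
0.1375 [ 0.5429 -0.0235  0.1375]
0.1375 [0.5469 0.0027 0.1375]
0.1375 [ 0.5781 -0.0289  0.1375]
0.1375 [ 0.581  -0.003   0.1375]
q [ 0.5758  0.1597 -0.1206] cost 14.07137601947047
wrist [0.022, 0.046, 0.16] [1.2 0.2]
wrist [0.046, 0.046, 0.16] [0.8 1.2]
wrist [0.046, 0.022, 0.16] [-0.1  1.3]
wrist [-0.01, -0.188, 0.1375] [-1.2  0.7]
wrist [-0.01, -0.164, 0.1375] [-3.1  0.5]
scene [0.022, 0.022, 0.16] [-0.2 -2.1]
scene [0.022, 0.046, 0.16] [ 1.6 -1.8]
scene [0.046, 0.046, 0.16] [2.8 0.2]
scene [0.046, 0.022, 0.16] [ 1.  -1.8]
scene [-0.01, -0.188, 0.1375] [ 0.2 -1.3]
scene [-0.01, -0.164, 0.1375] [ 0.7 -2. ]

q [ 0.5748  0.1599 -0.1184] cost 4.316110688921163
wrist [0.022, 0.046, 0.16] [ 1.2 -0.8]
wrist [0.046, 0.046, 0.16] [0.8 0.4]
wrist [0.046, 0.022, 0.16] [-0.1  0.5]
wrist [-0.01, -0.188, 0.1375] [-1.3  0.3]
wrist [-0.01, -0.164, 0.1375] [-3.2  0. ]
```

Call:
play_rows:
  motion:
    - [[-43.6,14.1,5],0,0]
    - [[-43.6,14.1,5],0,0]
    - [[-43.6,14.1,5],0,0]
    - [[-43.6,14.1,5],0,0]
    - [[-43.6,14.1,5],0,0]
    - [[-43.6,14.1,5],0,0]
    - [[-43.6,14.1,5],0,0]
    - [[-43.6,14.1,5],0,0]
    - [[-43.6,14.1,5],0,0]
    - [[-43.6,14.1,5],0,0]
    - [[-43.6,14.1,5],0,0]
    - [[-43.6,14.1,5],0,0]

```text
time_s: 2.37
tool_pos: [0.5355, -0.2911, 0.2665]
tcp_rot: [2.55, 1.834, -0.002]
ft_force: [-1.5, 0.6, -0.2]
opening: 0.0854
```

```bash
python3 - <<'E'
from h import *
from cell import arm
st=arm.get_state();print(st['tool_pos'],st['joint_positions'].round(2))
plan(st,[.535,-.289,.27],[.315,.949])
E
```

```text
[ 0.5354599  -0.29111471  0.26652398] [-0.55  0.39  1.65 -0.    1.1  -1.79]
shift [ 0.19 -0.11 -0.35] turn -0.2 z axis [-8.0e-04 -1.1e-03 -1.0e+00] xaxis [ 0.318  0.948 -0.001]
```

```bash
python3 - <<'E'
from h import *
st=shot(['wrist','scene'],'b')
im=cv2.imread('pics/wrist_b.png')
def crop(im,x0,y0,w,h,s,n): cv2.imwrite(n,cv2.resize(im[y0:y0+h,x0:x0+w],None,fx=s,fy=s,interpolation=cv2.INTER_CUBIC))
crop(im,152,60,200,190,4,'pics/wb.png')
print(st['tool_pos'])
a=np.load('pics/wrist_b.npy');tp=(a[:3],a[3:])
q=[.6158,-.3159,-3.4622]
P=[[.085,0,.142],[.02,.007,.142],[.02,-.007,.142],[.15,.007,.142],[.15,-.007,.142],[0,0,.112],[0,0,.042],[.18,0,.072]]
print(((proj('wrist',pose(q,P),tp)-[152,60])*4).round(0))
E
```

```text
[ 0.53544454 -0.28874746  0.26665245]
[[404. 472.]
 [377. 723.]
 [432. 722.]
 [372. 190.]
 [435. 190.]
 [404. 736.]
 [403. 638.]
 [403.  77.]]
```

View pics/wb.png

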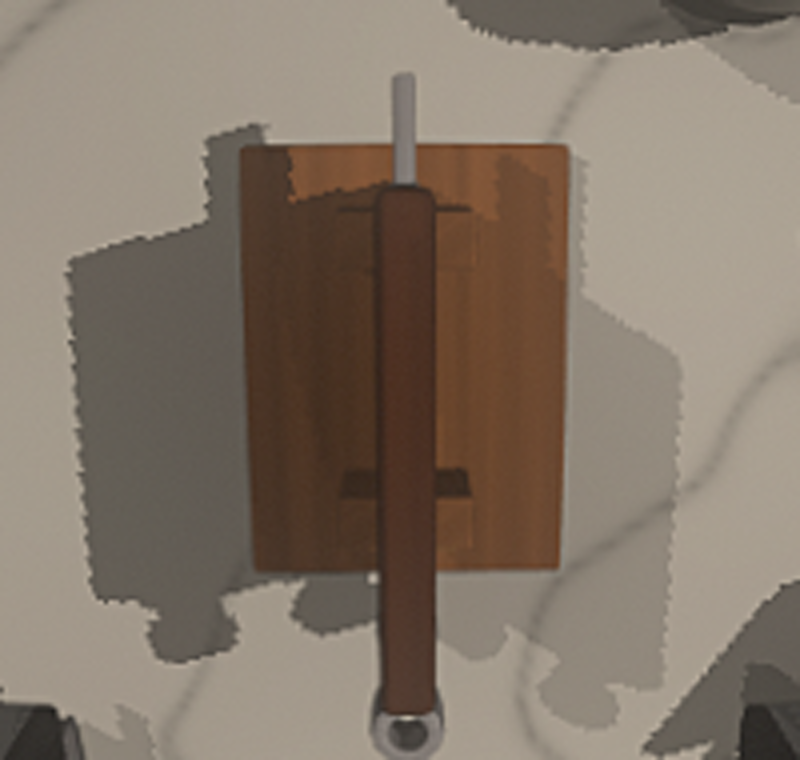

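The grasp choice is confirmed: the rail runs (406,188)–(409,715) and the knuckle is at (407,735) in the crop, within about 1 mm of the fit. Descending to grip.

Call:
play_rows:
  motion:
    - [[0,0,6],0,0]
    - [[0,0,10],0,0]
    - [[0,0,14],0,0]
    - [[0,0,15.5],0,0]
    - [[0,0,15.5],0,1]
    - [[0,0,15.5],0,1]
    - [[0,0,15.5],0,1]
    - [[0,0,15.5],0,1]
    - [[0,0,15.5],0,1]
    - [[0,0,15.5],0,1]
    - [[0,0,15.5],0,1]
    - [[0,0,15.5],0,1]
  newtons: 70

```text
time_s: 3.47
tool_pos: [0.5365, -0.2878, 0.1148]
tcp_rot: [2.547, 1.834, 0.001]
ft_force: [-3.2, -2.5, 13.1]
opening: 0.0127
```

Call:
play_rows:
  motion:
    - [[0,0,0],0,1]
    - [[0,0,0],0,1]
    - [[0,0,-1],0,1]
    - [[0,0,-3],0,1]
    - [[0,0,-5],0,1]
    - [[0,0,-7],0,1]
    - [[0,0,-10],0,1]
    - [[0,0,-13],0,1]
    - [[0,0,-16],0,1]
    - [[0,0,-17],0,1]
    - [[0,0,-17],0,1]
    - [[0,0,-17],0,1]

```text
time_s: 4.47
tool_pos: [0.5354, -0.2866, 0.2824]
tcp_rot: [-2.549, -1.836, -0.0]
ft_force: [-0.2, 0.9, -5.5]
opening: 0.0128
```

```bash
python3 - <<'E'
from h import *
st=shot(['wrist','scene','side'],'c')
print(st)
im=cv2.imread('pics/wrist_c.png')
cv2.imwrite('pics/wc.png',cv2.resize(im,None,fx=1.5,fy=1.5,interpolation=cv2.INTER_CUBIC))
pin=np.array([.5787,.155]);ux=np.array([-.993,.119])
g=pin+.15*ux
plan(st,[g[0],g[1],.28],[.119,.993])
E
```

```text
{'time_s': 4.5667, 'joint_positions': array([-5.41429111e-01,  3.75477236e-01,  1.63890593e+00,  3.86985242e-05,
        1.13021862e+00, -1.78953474e+00]), 'qvel': array([ 0.002207  ,  0.00871489, -0.00206422, -0.0005886 ,  0.00356574,
        0.00141645]), 'joint_efforts': array([ 2.36111716e-02, -9.10805941e+01, -4.76105046e+01,  8.22369999e-03,
       -4.13341960e-02,  1.04441122e-03]), 'tool_pos': array([ 0.53471923, -0.28619401,  0.28088759]), 'tcp_rot': array([-2.54721515e+00, -1.83407801e+00,  1.81168938e-03]), 'ft_force': array([ 0.0884721 ,  0.14320207, -4.46316379]), 'torque': array([-0.04784525,  0.03032616,  0.01022653]), 'opening': 0.01296113456081589}
shift [ 40.21 -24.51   0.19] turn -11.7 z axis [-0.0026  0.0016 -1.    ] xaxis [0.317 0.948 0.001]
```

View pics/wc.png

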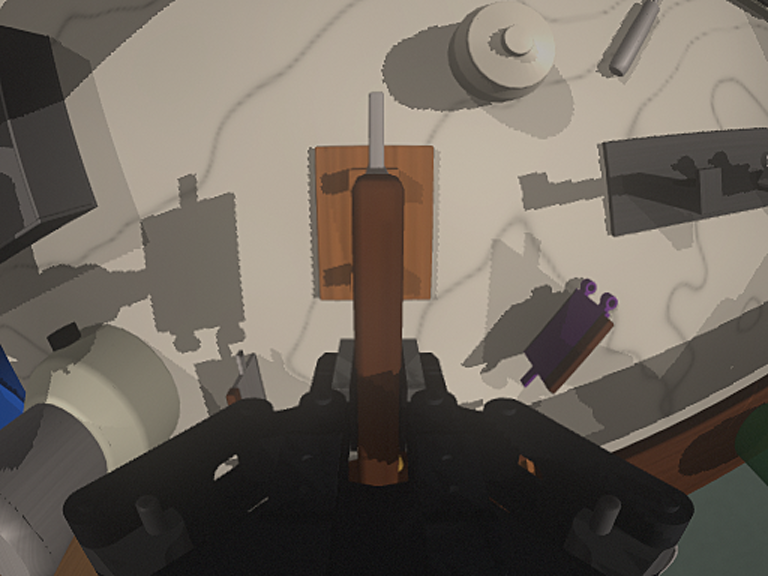

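View pics/side_c.png

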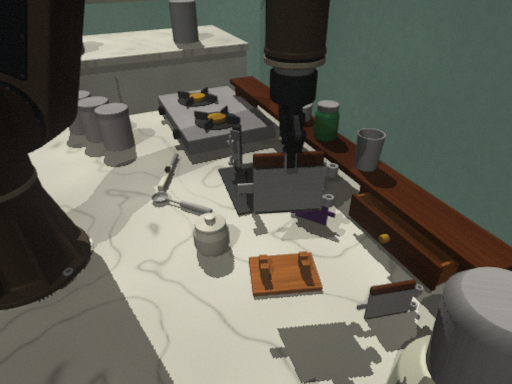

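```bash
python3 - <<'E'
import cv2
im=cv2.imread('pics/wrist_c.png')
def crop(im,x0,y0,w,h,s,n): cv2.imwrite(n,cv2.resize(im[y0:y0+h,x0:x0+w],None,fx=s,fy=s,interpolation=cv2.INTER_CUBIC))
crop(im,215,50,80,80,9,'pics/c3.png')
E
```

```text
(no output)
```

View pics/c3.png

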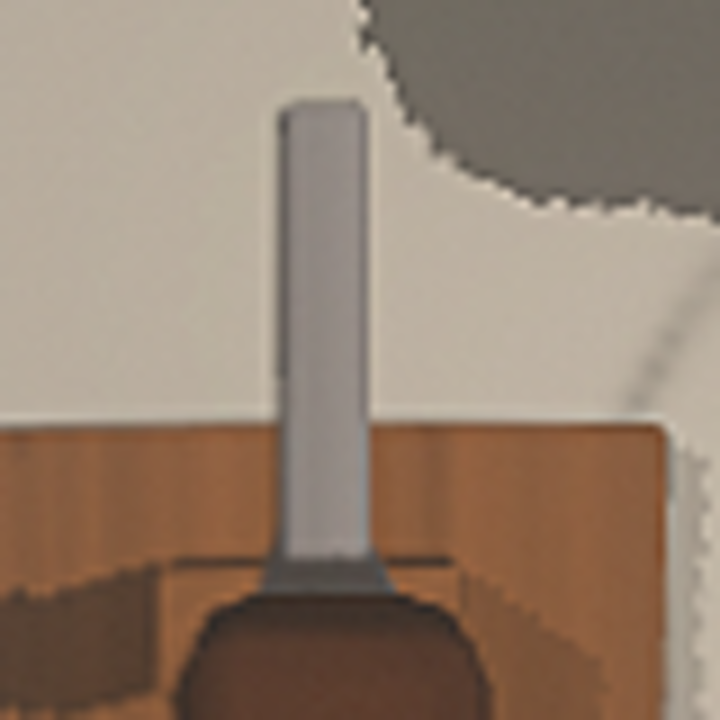

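```bash
python3 - <<'E'
from h import *
tp=(np.zeros(3),np.zeros(3)) # tool frame = world
C=lambda x,y:np.array([215+x/9,50+y/9])
for dz in (-.004,0,.004):
  print(dz,ray('wrist',C(325,100),.029+dz,tp),ray('wrist',C(328,555),.029+dz,tp), ray('wrist',C(335,600),-.031+dz,tp))
# expected: tip at y=-(180-85)=-95, base -65, rail end -65
E
```

```text
-0.004 [ 0.0001797  -0.09521715  0.025     ] [ 0.00038452 -0.06670831  0.025     ] [ 0.00065999 -0.06761533 -0.035     ]
0 [ 0.00017504 -0.09571929  0.029     ] [ 0.00038476 -0.06652756  0.029     ] [ 0.00067067 -0.06736712 -0.031     ]
0.004 [ 0.00017038 -0.09622142  0.033     ] [ 0.00038501 -0.06634681  0.033     ] [ 0.00068135 -0.06711892 -0.027     ]
```

Call:
play_rows:
  motion:
    - [[2,-1.2,-0.5],-1,1]
    - [[6,-3.6,-1],-2,1]
    - [[40.3,-23.9,-1],-11.7,1]
    - [[40.3,-23.9,-1],-11.7,1]
    - [[40.3,-23.9,-1],-11.7,1]
    - [[40.3,-23.9,-1],-11.7,1]
    - [[40.3,-23.9,-1],-11.7,1]
    - [[40.3,-23.9,-1],-11.7,1]
    - [[40.3,-23.9,-1],-11.7,1]
    - [[40.3,-23.9,-1],-11.7,1]
    - [[40.3,-23.9,-1],-11.7,1]
    - [[40.3,-23.9,-1],-11.7,1]

```text
time_s: 5.62
tool_pos: [0.435, 0.1739, 0.2917]
tcp_rot: [-2.347, -2.086, 0.002]
ft_force: [1.7, -0.7, -4.0]
opening: 0.0128
```

Call:
play_rows:
  motion:
    - [[0,0,0],0,1]
    - [[0,0,0],0,1]
    - [[0,0,0],0,1]
    - [[0,0,0],0,1]
    - [[0,0,0],0,1]

```text
time_s: 6.03
tool_pos: [0.4369, 0.1702, 0.2925]
tcp_rot: [-2.35, -2.084, 0.001]
ft_force: [-0.0, -0.6, -4.3]
opening: 0.013
```

```bash
python3 - <<'E'
from h import *
st=shot(['wrist','scene','side'],'d')
print(st['tool_pos'],st['time_s'],st['ft_force'])
plan(st,[.436,.172,.182],[.119,.993])
E
```

```text
[0.4370176  0.1703624  0.29270041] 6.1333 [-0.40503779  0.38974997 -4.25195485]
shift [ 0.15 -0.12 11.07] turn -0.0 z axis [-2.e-04 -1.e-04 -1.e+00] xaxis [ 0.12   0.993 -0.   ]
```

View pics/side_d.png

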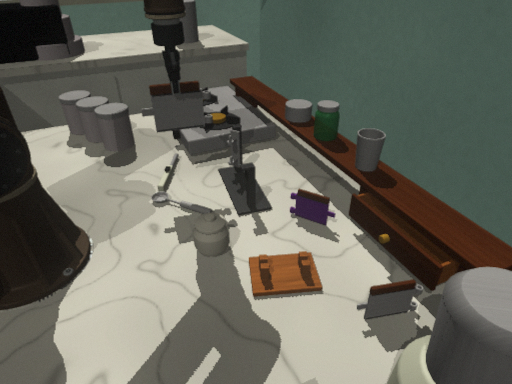

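View pics/wrist_d.png

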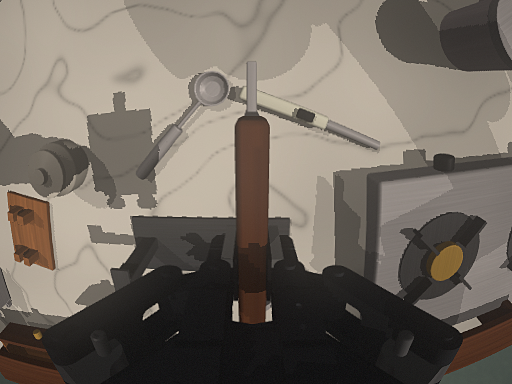

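The guard is held upright in front of the stand (side view: knuckles about (205,95), pins (235,150)). Lowering to entry height, still 60 mm clear.

Call:
play_rows:
  motion:
    - [[0.1,-0.1,3],0,1]
    - [[0.1,-0.1,6],0,1]
    - [[0.1,-0.1,9],0,1]
    - [[0.1,-0.1,11],0,1]
    - [[0.1,-0.1,11],0,1]
    - [[0.1,-0.1,11],0,1]
    - [[0.1,-0.1,11],0,1]

```text
time_s: 6.77
tool_pos: [0.4368, 0.1724, 0.184]
tcp_rot: [2.349, 2.085, 0.002]
ft_force: [0.4, -0.7, -3.9]
opening: 0.013
```

```bash
python3 - <<'E'
from h import *
st=shot(['scene','side'],'e')
print(st['tool_pos'],st['time_s'],st['ft_force'])
plan(st,[.4955,.1646,.182],[.119,.993])
def crop(im,x0,y0,w,h,s,n): cv2.imwrite(n,cv2.resize(cv2.imread(im)[y0:y0+h,x0:x0+w],None,fx=s,fy=s,interpolation=cv2.INTER_CUBIC))
crop('pics/scene_e.png',300,170,100,90,8,'pics/e1.png')
crop('pics/side_e.png',170,100,100,80,8,'pics/e2.png')
E
```

```text
[0.43700615 0.1725106  0.18426853] 6.8167 [-0.00473789  0.94016775 -3.40001091]
shift [-0.09  5.9   0.24] turn 0.0 z axis [ 2.1e-03  7.0e-04 -1.0e+00] xaxis [0.118 0.993 0.001]
```

View pics/e1.png

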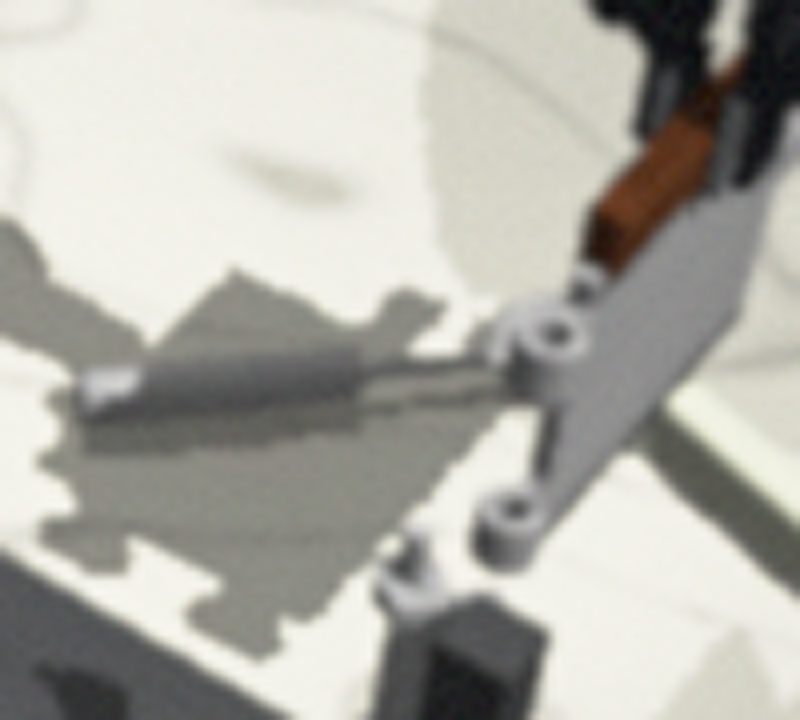

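View pics/e2.png

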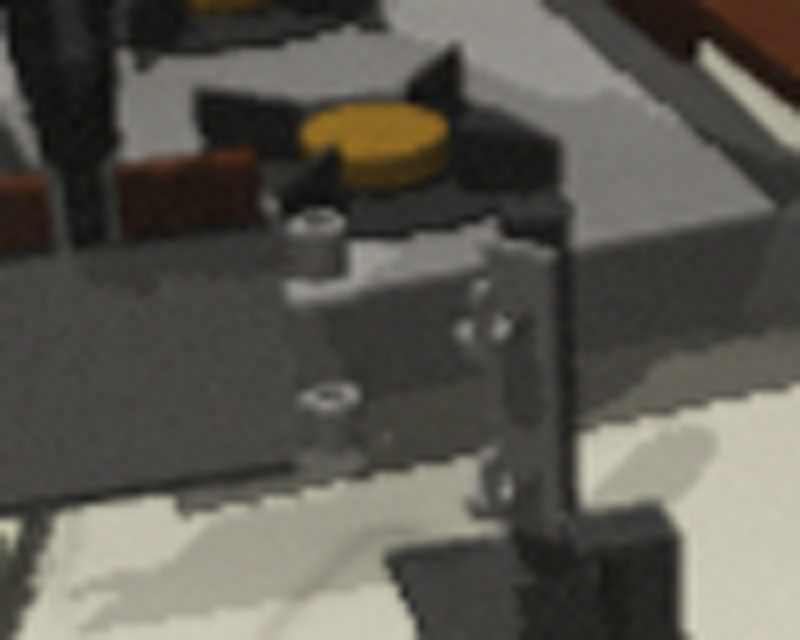

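```bash
cat > f2.py <<'E'
from h import *
def tri(obs):
    f=lambda p:np.concatenate([(proj(n,np.r_[p[:2],p[2]+dz])-uv).ravel() for n,dz,uv in obs])
    r=least_squares(f,[.55,.15,.09]);print(r.x.round(4),f(r.x).round(1));return r.x
S=lambda x,y:np.array([300+x/8,170+y/8]);D=lambda x,y:np.array([170+x/8,100+y/8])
k=tri([('scene',.09,S(553,335)),('scene',.02,S(515,510)),('side',.09,D(318,218)),('side',.02,D(330,397))])
# pin, relative to seat level z=.060 (upper lug top +.07, tip +.088; lower lug 0, tip .018)
p=tri([('scene',.088,S(412,530)),('scene',.07,S(408,588)),('side',.088,D(482,288)),('side',.07,D(482,330)),('side',.018,D(495,455)),('side',0,D(493,500))])
print('diff',p-k)
pz=lambda:None
E
python3 f2.py
```

```text
[0.5209 0.1643 0.0888] [ 0.3 -0.2  0.2 -0.3  0.2  0.7  0.5 -0.2]
[0.5798 0.154  0.0565] [ 0.7  0.6  0.1 -1.1  0.4  0.4  0.6  0.6 -0.2  0.1  0.3 -0.5]
diff [ 0.05884162 -0.01034247 -0.0322093 ]
```

Call:
play_rows:
  motion:
    - [[0,1,0.1],0,1]
    - [[-0.1,2,0.2],0,1]
    - [[-0.2,3,0.2],0,1]
    - [[-0.2,4,0.2],0,1]
    - [[-0.2,5,0.2],0,1]
    - [[-0.2,5.5,0.2],0,1]
    - [[-0.2,5.9,0.2],0,1]
    - [[-0.2,5.9,0.2],0,1]
    - [[-0.2,5.9,0.2],0,1]
    - [[-0.2,5.9,0.2],0,1]
    - [[-0.2,5.9,0.2],0,1]

```text
time_s: 7.78
tool_pos: [0.4938, 0.1634, 0.1808]
tcp_rot: [-2.349, -2.086, 0.0]
ft_force: [-0.6, 0.5, -4.3]
opening: 0.0124
```

```bash
python3 - <<'E'
from h import *
st=shot(['scene','side'],'f')
print(st['tool_pos'],st['time_s'],st['ft_force'],st['torque'])
plan(st,[.4955,.1646,.182],[.119,.993])
def crop(im,x0,y0,w,h,s,n): cv2.imwrite(n,cv2.resize(cv2.imread(im)[y0:y0+h,x0:x0+w],None,fx=s,fy=s,interpolation=cv2.INTER_CUBIC))
crop('pics/scene_f.png',320,190,70,60,11,'pics/f1.png')
crop('pics/side_f.png',200,110,70,60,11,'pics/f2.png')
E
```

```text
[0.49388882 0.16343995 0.18085436] 7.8333 [-0.04311501 -0.16774914 -4.23315565] [ 0.03324061  0.05530507 -0.05031791]
shift [ 0.13  0.15 -0.11] turn 0.1 z axis [-2.e-04 -0.e+00 -1.e+00] xaxis [ 0.118  0.993 -0.   ]
```

View pics/f1.png

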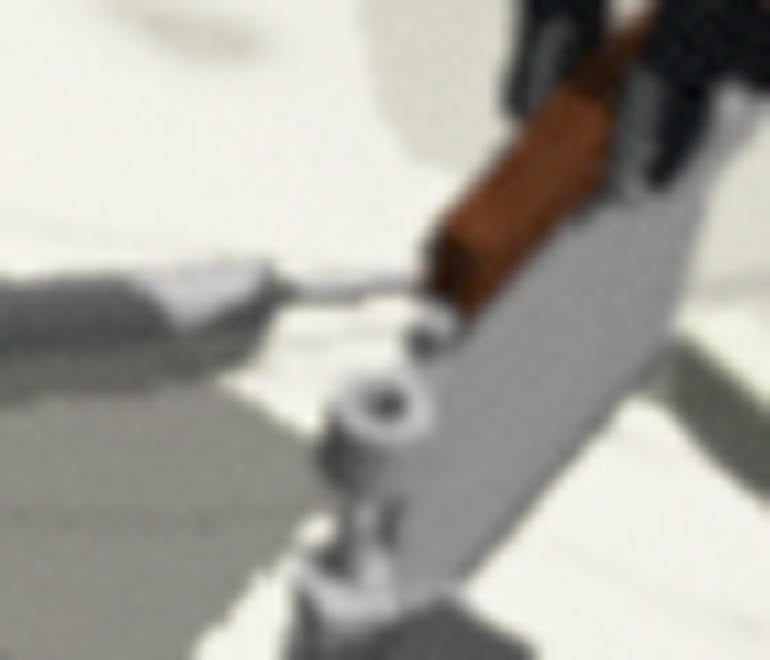

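View pics/f2.png

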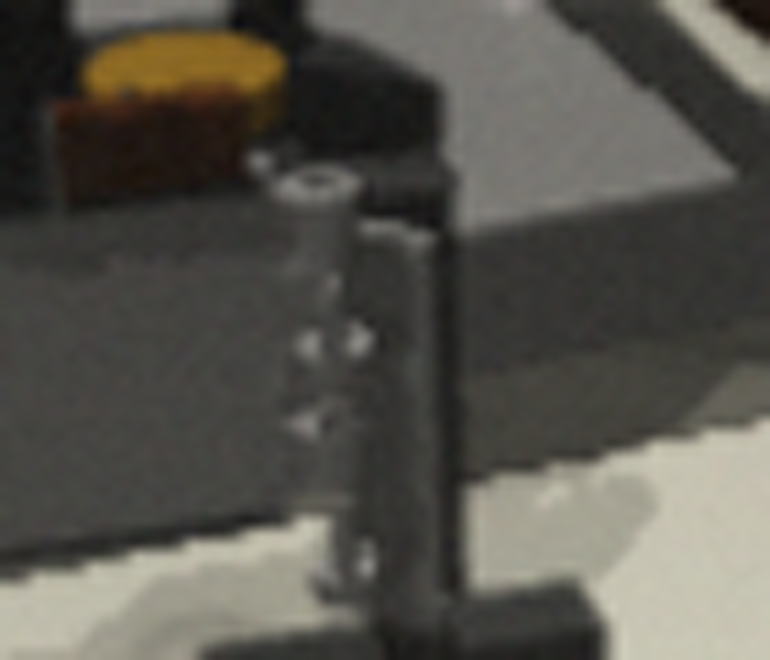

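```bash
cat > ov.py <<'E'
from h import *
def ov(img,n,x0,y0,w,h,s,shapes,out,raw=True):
    im=cv2.imread(img)[y0:y0+h,x0:x0+w]; b=cv2.resize(im,None,fx=s,fy=s,interpolation=cv2.INTER_CUBIC)
    c=b.copy()
    for ctr,r,col in shapes:
        t=np.linspace(0,2*np.pi,60); P=np.c_[ctr[0]+r*np.cos(t),ctr[1]+r*np.sin(t),np.full(60,ctr[2])]
        p=((proj(n,P)+.5-[x0,y0])*s-.5)
        cv2.polylines(c,[np.round(p).astype(int)],True,col,1,cv2.LINE_AA)
    cv2.imwrite(out,np.hstack([b,c]) if raw else c)
def knuck(p): return [((p[0],p[1],p[2]+z),r,(0,255,0)) for z in (.09,.02) for r in (.0105,.0055)]+[((p[0],p[1],p[2]+z),.0105,(0,200,0)) for z in (.07,0)]
def pin(p): return [((p[0],p[1],p[2]+z),.010,(0,0,255)) for z in (.07,0,.061,-.009)]+[((p[0],p[1],p[2]+z),.0035,(255,0,255)) for z in (.088,.018)]
E
python3 - <<'E'
from ov import *
K=[.5209,.1643,.0888];P=[.5798,.154,.0565]
ov('pics/scene_e.png','scene',340,200,38,54,10,knuck(K)+pin(P),'pics/o1.png')
ov('pics/side_e.png','side',200,122,38,46,10,knuck(K)+pin(P),'pics/o2.png')
E
```

```text
(no output)
```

View pics/o1.png

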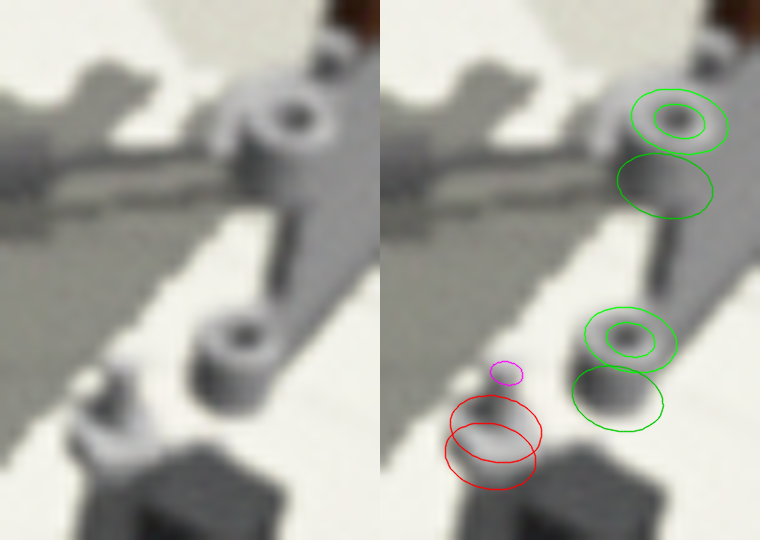

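View pics/o2.png

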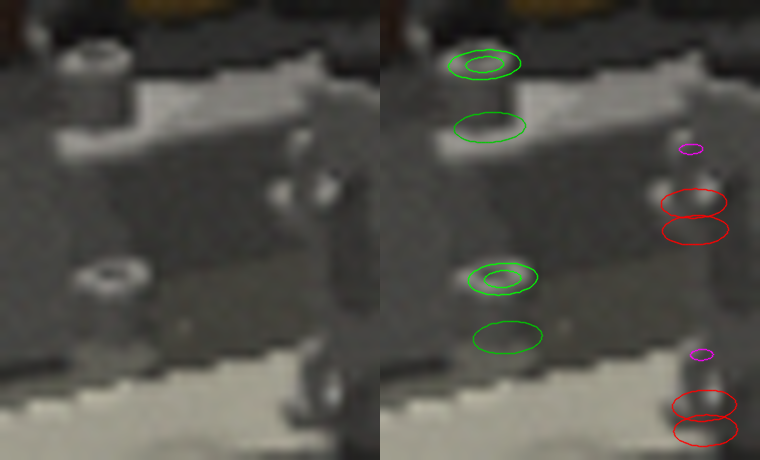

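```bash
cat > f3.py <<'E'
from h import *
# o1/o2 style crops: pixel = x0+(x+.5)/10-.5
S=lambda x,y:np.array([340+(x+.5)/10-.5,200+(y+.5)/10-.5]);D=lambda x,y:np.array([200+(x+.5)/10-.5,122+(y+.5)/10-.5])
def tri(obs):
    f=lambda p:np.concatenate([(proj(n,np.r_[p[:2],p[2]+dz])-uv).ravel() for n,dz,uv in obs])
    r=least_squares(f,[.55,.15,.09],loss='soft_l1',f_scale=.3);print(r.x.round(4),f(r.x).round(1));return r.x
k=tri([('scene',.09,S(295,118)),('scene',.02,S(247,338)),('side',.09,D(97,57)),('side',.02,D(115,275))])
p=tri([('scene',.088,S(122,372)),('scene',.07,S(113,420)),('side',.088,D(301,142)),('side',.07,D(306,192)),('side',.018,D(313,347)),('side',0,D(313,400))])
print('diff',p-k,'left',p-k-np.r_[.0569,-.0091,0])
E
python3 f3.py
python3 - <<'E'
from ov import *
K=np.array([.5209,.1643,.0888])+[.0569,-.0091,-.0034]
P=[.5798,.154,.0565]
ov('pics/scene_f.png','scene',335,212,38,54,10,knuck(K)+pin(P),'pics/o3.png')
ov('pics/side_f.png','side',215,120,38,46,10,knuck(K)+pin(P),'pics/o4.png')
E
```

```text
[0.5208 0.1638 0.0898] [ 0.3 -0.1  0.2 -0.3  0.7  0.5  0.7  0.1]
[0.5782 0.1544 0.0585] [ 1.  -0.9  0.8 -0.1  0.4  0.1  0.2  0.5  0.3  0.2  0.5 -0. ]
diff [ 0.05737946 -0.00938823 -0.03127581] left [ 0.00047946 -0.00028823 -0.03127581]
```

View pics/o3.png

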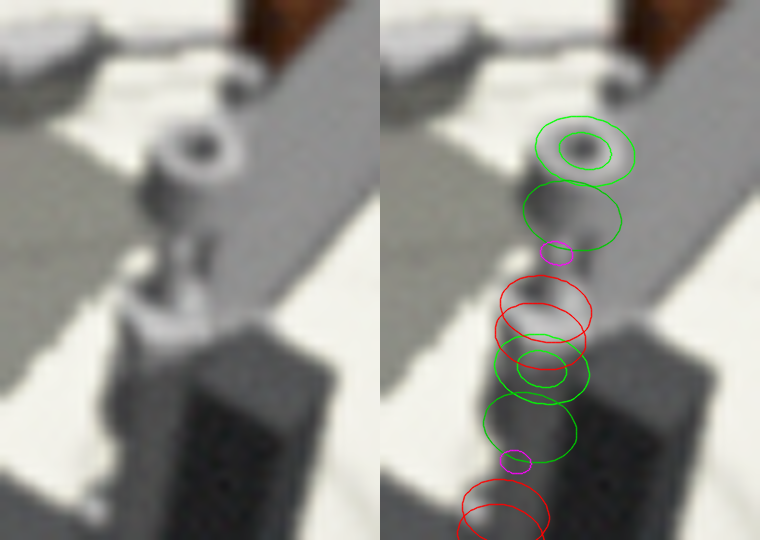

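View pics/o4.png

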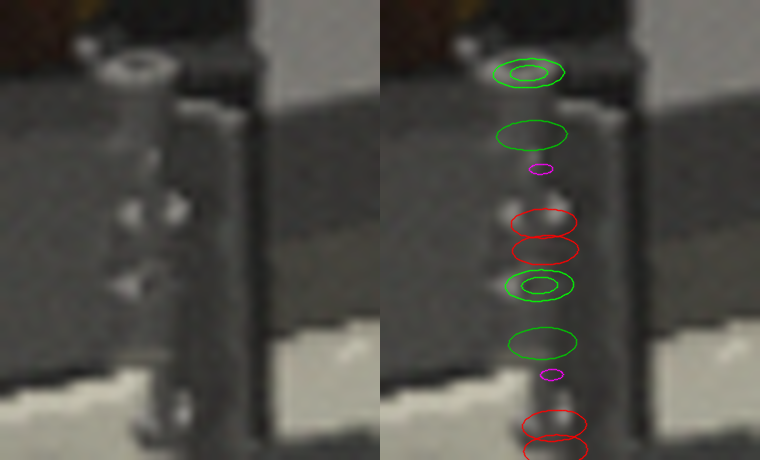

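```bash
python3 - <<'E'
from h import *
p=np.array([.579,.155,.148])
for n in('scene','side'):
    print(n,[(proj(n,p+d)-proj(n,p)).round(2).tolist() for d in ([.001,0,0],[0,.001,0],[0,0,.001])])
E
```

```text
scene [[[-0.19, 0.28]], [[0.42, 0.18]], [[0.06, -0.31]]]
side [[[0.31, -0.06]], [[-0.12, -0.13]], [[-0.02, -0.31]]]
```

Call:
play_rows:
  motion:
    - [[0.04,0.2,0],0,1]
    - [[0.04,0.2,0.3],0,1]
    - [[0.04,0.2,0.6],0,1]
    - [[0.04,0.2,0.8],0,1]
    - [[0.04,0.2,0.8],0,1]
    - [[0.04,0.2,0.8],0,1]

```text
time_s: 8.38
tool_pos: [0.4961, 0.1635, 0.1726]
tcp_rot: [-2.349, -2.086, 0.001]
ft_force: [0.2, -0.4, -3.4]
opening: 0.0132
```

Call:
play_rows:
  motion:
    - [[0,0,0.1],0,1]
    - [[0,0,0.2],0,1]
    - [[0,0,0.3],0,1]
    - [[0,0,0.4],0,1]
    - [[0,0,0.5],0,1]
    - [[0,0,0.5],0,1]

```text
time_s: 8.88
tool_pos: [0.4962, 0.1635, 0.1676]
tcp_rot: [-2.349, -2.086, 0.0]
ft_force: [0.0, -0.6, -4.3]
opening: 0.013
```

```bash
python3 - <<'E'
from h import *
st=shot(['scene','side'],'g')
print(st['tool_pos'],st['time_s'],st['ft_force'],st['torque'])
from ov import *
ov('pics/scene_g.png','scene',335,212,38,54,14,[],'pics/o5.png')
ov('pics/side_g.png','side',215,120,38,46,14,[],'pics/o6.png')
a=cv2.imread('pics/o5.png')[:,:532];b=cv2.imread('pics/o6.png')[:,:532]
cv2.imwrite('pics/o56.png',cv2.resize(np.hstack([a[:600],np.vstack([b,np.zeros((600,532,3),np.uint8)])[:600]]),None,fx=.75,fy=.75))
E
```

```text
[0.49624019 0.16349876 0.16768898] 8.9333 [-0.17561334  0.09418772 -4.63503778] [-0.04896714 -0.00410345  0.01776834]
```

View pics/o56.png

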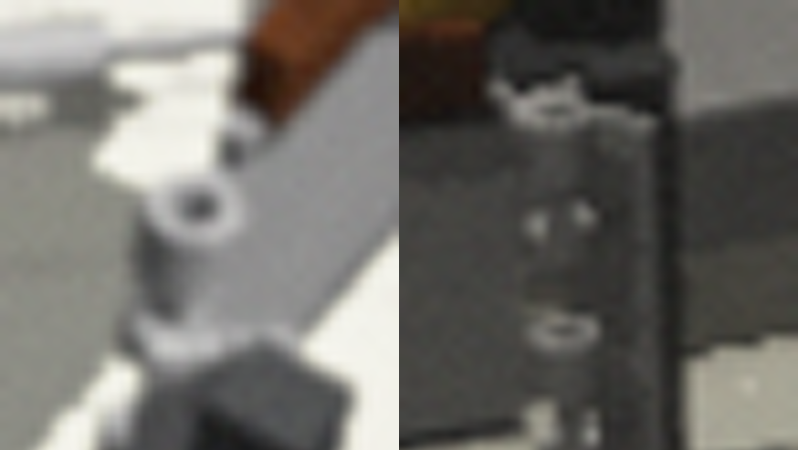

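The knuckles look well lined up over the pins and no contact force shows yet. Feeling on down.

Call:
play_rows:
  motion:
    - [[0,0,0.1],0,1]
    - [[0,0,0.2],0,1]
    - [[0,0,0.3],0,1]
    - [[0,0,0.4],0,1]
    - [[0,0,0.4],0,1]

```text
time_s: 9.4
tool_pos: [0.4962, 0.1635, 0.1636]
tcp_rot: [-2.349, -2.086, 0.001]
ft_force: [0.5, 0.8, -4.2]
opening: 0.0132
```

```bash
python3 - <<'E'
from cell import arm
st=arm.get_state();print(st['tool_pos'],st['ft_force'],st['torque'])
E
```

```text
[0.4961751  0.16348971 0.16357775] [ 0.45467846  0.76037163 -4.21586692] [-0.01586245  0.00201558  0.02803886]
```

Call:
play_rows:
  motion:
    - [[0,0,0.1],0,1]
    - [[0,0,0.2],0,1]
    - [[0,0,0.3],0,1]
    - [[0,0,0.4],0,1]
    - [[0,0,0.4],0,1]

```text
time_s: 9.82
tool_pos: [0.4962, 0.1635, 0.1596]
tcp_rot: [-2.349, -2.086, 0.0]
ft_force: [-0.6, -0.6, -4.2]
opening: 0.0126
```

```bash
python3 - <<'E'
from h import *
st=shot(['scene','side'],'h')
print(st['tool_pos'],st['time_s'],st['ft_force'],st['torque'])
from ov import *
ov('pics/scene_h.png','scene',335,212,38,54,14,[],'pics/o5.png')
ov('pics/side_h.png','side',215,120,38,46,14,[],'pics/o6.png')
a=cv2.imread('pics/o5.png')[:,:532];b=cv2.imread('pics/o6.png')[:,:532]
cv2.imwrite('pics/o78.png',cv2.resize(np.hstack([a[:600],np.vstack([b,np.zeros((600,532,3),np.uint8)])[:600]]),None,fx=.75,fy=.75))
E
```

```text
[0.4962106  0.16349257 0.1596879 ] 9.8667 [-0.19760817  0.15873882 -4.48900389] [-0.02123491  0.06433226  0.02250777]
```

View pics/o78.png

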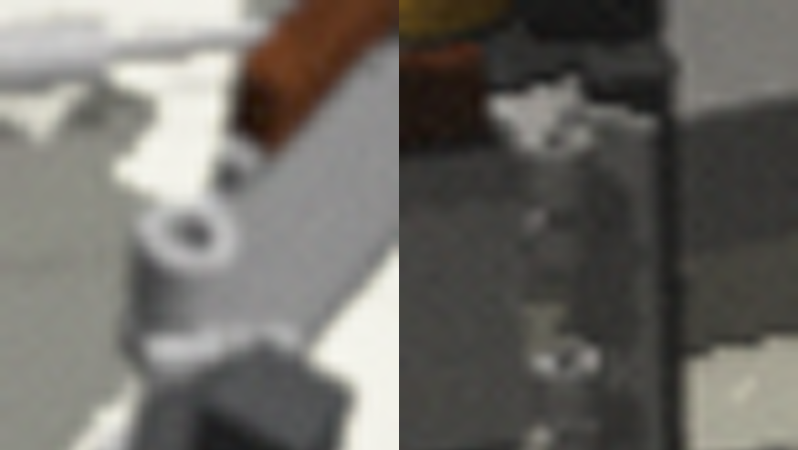

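Call:
play_rows:
  motion:
    - [[0,0,0.1],0,1]
    - [[0,0,0.2],0,1]
    - [[0,0,0.3],0,1]
    - [[0,0,0.4],0,1]
    - [[0,0,0.4],0,1]

```text
time_s: 10.33
tool_pos: [0.4962, 0.1635, 0.1556]
tcp_rot: [-2.349, -2.086, 0.0]
ft_force: [-0.3, -0.1, -4.3]
opening: 0.0128
```

Call:
play_rows:
  motion:
    - [[0,0,0.1],0,1]
    - [[0,0,0.2],0,1]
    - [[0,0,0.2],0,1]

```text
time_s: 10.58
tool_pos: [0.4963, 0.1635, 0.1537]
tcp_rot: [-2.349, -2.086, 0.0]
ft_force: [0.4, 0.2, -5.2]
opening: 0.0131
```

Call:
play_rows:
  motion:
    - [[0,0,0.1],0,1]
    - [[0,0,0.2],0,1]
    - [[0,0,0.2],0,1]

```text
time_s: 10.83
tool_pos: [0.4961, 0.1636, 0.1523]
tcp_rot: [-2.349, -2.086, -0.0]
ft_force: [-7.0, 0.3, 9.9]
opening: 0.0131
```

```bash
python3 - <<'E'
from h import *
st=shot(['scene','side'],'i')
print(st['tool_pos'],st['time_s'],st['ft_force'],st['torque'])
from ov import *
ov('pics/scene_i.png','scene',335,212,38,54,14,[],'pics/o5.png')
ov('pics/side_i.png','side',215,120,38,46,14,[],'pics/o6.png')
a=cv2.imread('pics/o5.png')[:,:532];b=cv2.imread('pics/o6.png')[:,:532]
cv2.imwrite('pics/o9.png',cv2.resize(np.hstack([a[:600],np.vstack([b,np.zeros((600,532,3),np.uint8)])[:600]]),None,fx=.75,fy=.75))
E
```

```text
[0.4961282  0.1636355  0.15233057] 10.8833 [-6.82811012  0.04564593 10.33670185] [-0.05592644  0.42526489 -0.05228958]
```

View pics/o9.png

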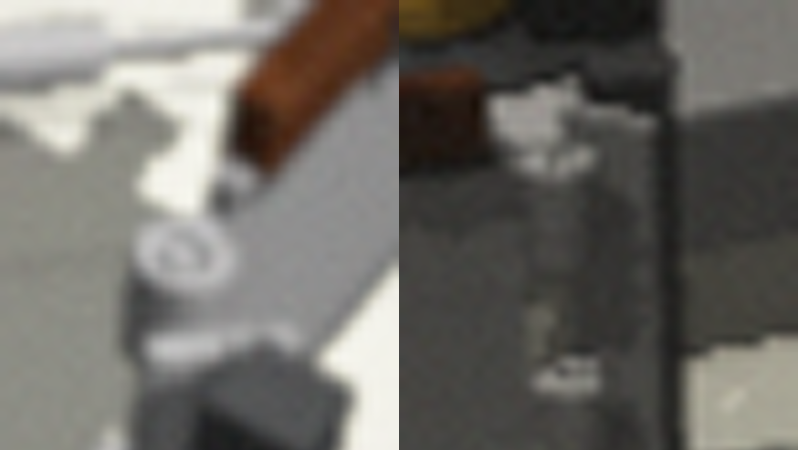

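View pics/side_i.png

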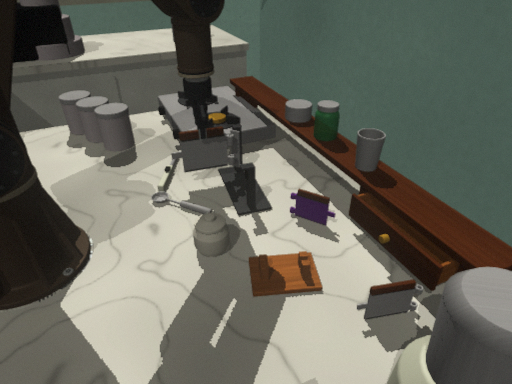

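Call:
play_rows:
  motion:
    - [[0,0,-0.05],0,1]
    - [[0,0,-0.05],0,0.85]
    - [[0,0,-0.05],0,0.7]
    - [[0,0,-0.05],0,0.4]
    - [[0,0,-0.05],0,0]
    - [[0,0,-0.05],0,0]
    - [[0,0,-0.05],0,0]
    - [[0,0,-0.05],0,0]
    - [[0,0,-0.05],0,0]
    - [[0,0,-0.05],0,0]

```text
time_s: 11.77
tool_pos: [0.4963, 0.1635, 0.1523]
tcp_rot: [2.349, 2.086, -0.0]
ft_force: [-0.2, 0.1, 1.2]
opening: 0.0854
```

```bash
python3 - <<'E'
from h import *
st=shot(['scene','side','wrist'],'j')
print(st['tool_pos'],st['time_s'],st['ft_force'],st['opening'],st['torque'])
from ov import *
ov('pics/scene_j.png','scene',335,212,38,54,14,[],'pics/o5.png')
ov('pics/side_j.png','side',215,120,38,46,14,[],'pics/o6.png')
a=cv2.imread('pics/o5.png')[:,:532];b=cv2.imread('pics/o6.png')[:,:532]
cv2.imwrite('pics/o10.png',cv2.resize(np.hstack([a[:600],np.vstack([b,np.zeros((600,532,3),np.uint8)])[:600]]),None,fx=.75,fy=.75))
E
```

```text
[0.49634392 0.16355754 0.15231529] 11.8667 [0.19845479 0.02196468 0.61589659] 0.08525798536035545 [-0.01966551 -0.02154191  0.00891104]
```

View pics/o10.png

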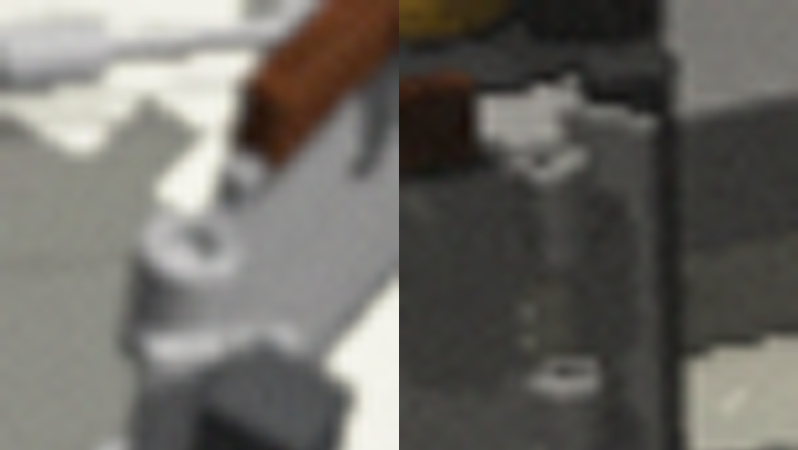

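View pics/wrist_j.png

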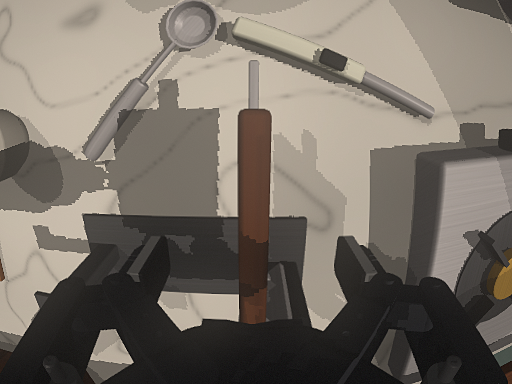

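Call:
play_rows:
  motion:
    - [[0,0,-2],0,0]
    - [[0,0,-5],0,0]
    - [[0,0,-8],0,0]
    - [[2,-1.5,-8],0,1]
    - [[4,-1.5,-8],0,1]
    - [[4,-1.5,-8],0,1]
    - [[4,-1.5,-8],0,1]
    - [[4,-1.5,-8],0,1]
    - [[4,-1.5,-8],0,1]
    - [[4,-1.5,-8],0,1]
    - [[4,-1.5,-8],0,1]

```text
time_s: 12.83
tool_pos: [0.4861, 0.2045, 0.2321]
tcp_rot: [-2.35, -2.085, 0.001]
ft_force: [-0.9, 1.2, -0.3]
opening: 0.0003
```

```bash
python3 - <<'E'
from h import *
st=shot(['scene','side','wrist'],'k')
print(st['tool_pos'],st['time_s'],st['ft_force'],st['opening'])
plan(st,[.4835,.2027,.160])
E
```

```text
[0.4861756  0.20465311 0.23221485] 12.9333 [-0.04503562 -0.26856787  0.07057986] -0.00026648925106318285
shift [-0.22 -0.24  7.22] turn 0 z axis [-2.e-04 -1.e-04 -1.e+00] xaxis [ 0.119  0.993 -0.   ]
```

View pics/wrist_k.png

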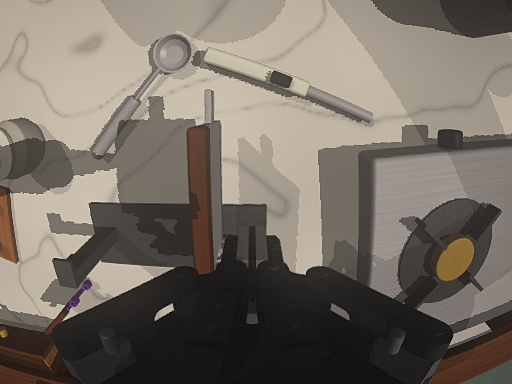

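View pics/scene_k.png

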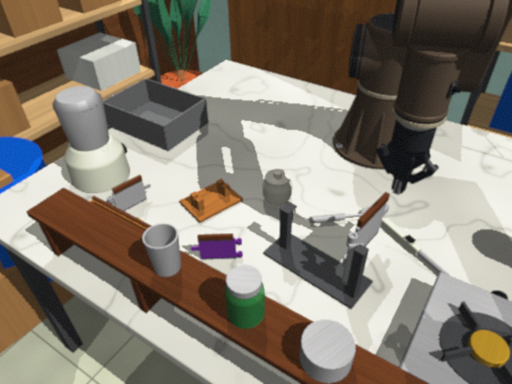

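```bash
cat > arc.py <<'E'
from h import *
def arc(p0,angs,s=.10,extra=0,pin=(.5785,.1545)):
    # tool axes fixed: x=(.119,.993) y=(.993,-.119)
    for a in angs:
        t=np.radians(a);u=np.array([np.cos(t),np.sin(t)]);l=np.array([-u[1],u[0]])
        al=np.radians(a-173.2);h=.0145*abs(np.cos(al))+.011*abs(np.sin(al))+.007+extra
        c=np.array(pin)+s*u-h*l; d=(c-p0)*100
        print(round(a,1),c.round(4),'tool x,y', round(d@[.119,.993],2),round(d@[.993,-.119],2))
E
python3 - <<'E'
from arc import *
arc([.4835,.2027],list(range(173,256,6))+[258,260,262,264,266])
E
```

```text
173 [0.4819 0.1881] tool x,y -1.47 0.01
179 [0.4789 0.1788] tool x,y -2.43 -0.17
185 [0.4768 0.1691] tool x,y -3.41 -0.26
191 [0.4757 0.1591] tool x,y -4.42 -0.25
197 [0.4756 0.1489] tool x,y -5.44 -0.14
203 [0.4767 0.1385] tool x,y -6.46 0.09
209 [0.4788 0.1281] tool x,y -7.47 0.42
215 [0.4822 0.1177] tool x,y -8.45 0.88
221 [0.4867 0.1077] tool x,y -9.4 1.45
227 [0.4924 0.098 ] tool x,y -10.29 2.13
233 [0.4993 0.089 ] tool x,y -11.11 2.92
239 [0.5073 0.0806] tool x,y -11.84 3.82
245 [0.5163 0.0732] tool x,y -12.47 4.8
251 [0.5263 0.0667] tool x,y -12.99 5.86
258 [0.5389 0.0607] tool x,y -13.44 7.19
260 [0.5426 0.0593] tool x,y -13.54 7.58
262 [0.5465 0.058 ] tool x,y -13.62 7.97
264 [0.5499 0.057 ] tool x,y -13.68 8.33
266 [0.5529 0.056 ] tool x,y -13.74 8.63
```

Call:
play_rows:
  motion:
    - [[-0.2,-0.2,3],0,1]
    - [[-0.2,-0.2,5],0,1]
    - [[-0.2,-0.2,7],0,1]
    - [[-0.2,-0.2,7.2],0,1]
    - [[-0.2,-0.2,7.2],0,1]
    - [[-0.2,-0.2,7.2],0,1]

```text
time_s: 13.48
tool_pos: [0.4844, 0.2034, 0.1611]
tcp_rot: [2.349, 2.086, 0.001]
ft_force: [-0.7, -0.1, 0.9]
opening: -0.0
```

Call:
play_rows:
  motion:
    - [[-0.8,0,0],0,1]
    - [[-1.5,-0.1,0],0,1]
    - [[-2.4,-0.2,0],0,1]
    - [[-3.4,-0.3,0],0,1]
    - [[-4.4,-0.3,0],0,1]
    - [[-5.4,-0.2,0],0,1]
    - [[-6.4,0,0],0,1]
    - [[-7.5,0.4,0],0,1]
    - [[-8.5,0.8,0],0,1]
    - [[-9.4,1.4,0],0,1]
    - [[-9.4,1.4,0],0,1]

```text
time_s: 14.4
tool_pos: [0.4879, 0.1065, 0.1603]
tcp_rot: [2.35, 2.084, 0.0]
ft_force: [0.9, 0.1, 1.0]
opening: 0.0
```

```bash
python3 - <<'E'
from h import *
st=shot(['scene','side','wrist'],'l')
print(st['tool_pos'],st['time_s'],st['ft_force'],st['opening'])
from arc import *
arc(st['tool_pos'][:2],[227,233,239,245,251,255,258,260,262,263,264,266])
E
```

```text
[0.48707564 0.10778199 0.16023834] 14.5 [-0.11986349 -0.61669739 -0.88579478] 0.00019050538093853676
227 [0.4924 0.098 ] tool x,y -0.9 0.65
233 [0.4993 0.089 ] tool x,y -1.72 1.44
239 [0.5073 0.0806] tool x,y -2.46 2.33
245 [0.5163 0.0732] tool x,y -3.09 3.32
251 [0.5263 0.0667] tool x,y -3.61 4.38
255 [0.5333 0.0631] tool x,y -3.89 5.13
258 [0.5389 0.0607] tool x,y -4.06 5.7
260 [0.5426 0.0593] tool x,y -4.15 6.09
262 [0.5465 0.058 ] tool x,y -4.23 6.49
263 [0.5484 0.0574] tool x,y -4.27 6.69
264 [0.5499 0.057 ] tool x,y -4.3 6.85
266 [0.5529 0.056 ] tool x,y -4.35 7.15
```

View pics/wrist_l.png

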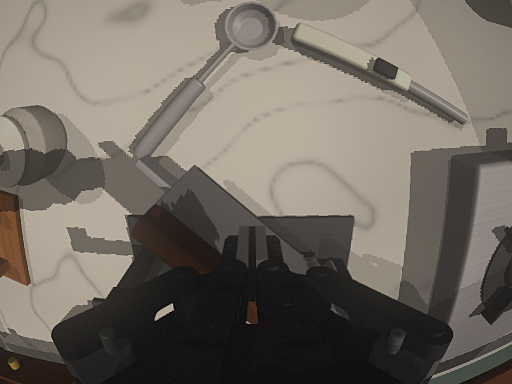

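View pics/side_l.png

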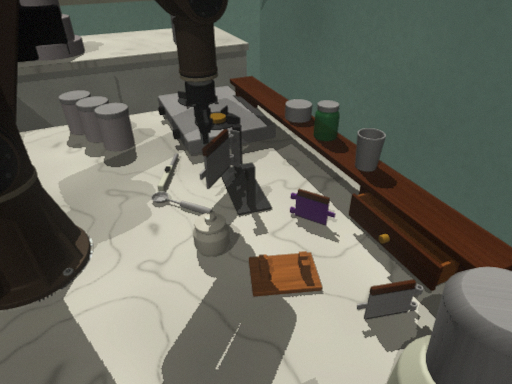

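The guard is swinging freely with the finger (about half shut), with forces near zero. Continuing, slower.

Call:
play_rows:
  motion:
    - [[-0.5,0.3,0],0,1]
    - [[-0.9,0.65,0],0,1]
    - [[-1.3,1.0,0],0,1]
    - [[-1.7,1.45,0],0,1]
    - [[-2.1,1.9,0],0,1]
    - [[-2.5,2.35,0],0,1]
    - [[-2.8,2.8,0],0,1]
    - [[-3.1,3.3,0],0,1]
    - [[-3.4,3.8,0],0,1]
    - [[-3.6,4.4,0],0,1]
    - [[-3.75,4.8,0],0,1]
    - [[-3.75,4.8,0],0,1]

```text
time_s: 15.55
tool_pos: [0.531, 0.065, 0.1603]
tcp_rot: [2.349, 2.085, 0.001]
ft_force: [0.2, -0.6, -1.0]
opening: 0.0003
```

```bash
python3 - <<'E'
from h import *
st=shot(['scene','side','wrist'],'m')
print(st['tool_pos'],st['time_s'],st['ft_force'])
def crop(im,x0,y0,w,h,s,n): cv2.imwrite(n,cv2.resize(cv2.imread(im)[y0:y0+h,x0:x0+w],None,fx=s,fy=s,interpolation=cv2.INTER_CUBIC))
crop('pics/wrist_m.png',60,130,256,192,3,'pics/m1.png')
crop('pics/side_m.png',200,110,90,110,5,'pics/m2.png')
E
```

```text
[0.52993247 0.06535301 0.16021682] 15.65 [ 0.43262198  1.14088376 -0.19190832]
```

View pics/m1.png

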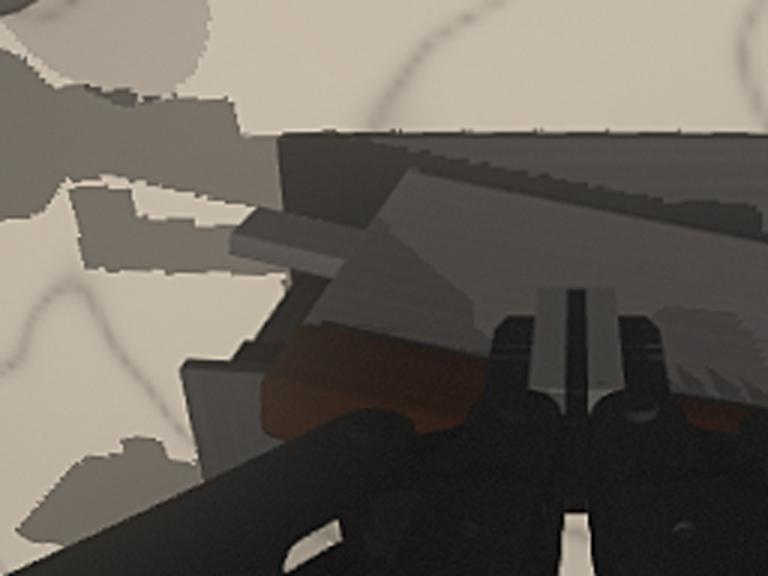

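View pics/m2.png

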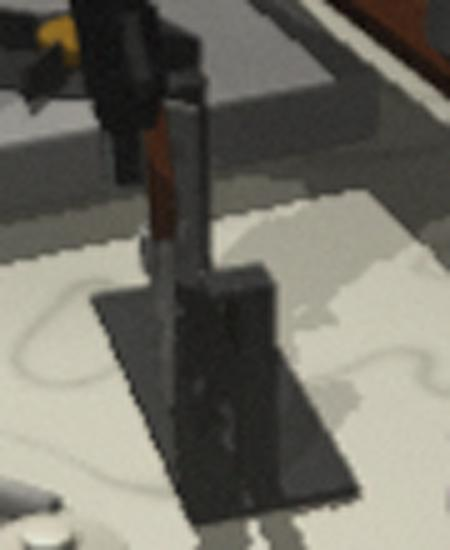

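Call:
play_rows:
  motion:
    - [[-0.1,0.2,0],0,1]
    - [[-0.2,0.4,0],0,1]
    - [[-0.2,0.6,0],0,1]
    - [[-0.3,0.8,0],0,1]
    - [[-0.4,1.0,0],0,1]
    - [[-0.4,1.2,0],0,1]
    - [[-0.4,1.2,0],0,1]

```text
time_s: 16.28
tool_pos: [0.5419, 0.0598, 0.1604]
tcp_rot: [2.349, 2.086, 0.0]
ft_force: [0.5, 0.4, 0.4]
opening: -0.0003
```

```bash
python3 - <<'E'
from h import *
st=shot(['scene','side','wrist'],'n')
print(st['tool_pos'],st['time_s'],st['ft_force'])
def crop(im,x0,y0,w,h,s,n): cv2.imwrite(n,cv2.resize(cv2.imread(im)[y0:y0+h,x0:x0+w],None,fx=s,fy=s,interpolation=cv2.INTER_CUBIC))
crop('pics/wrist_n.png',60,130,256,192,3,'pics/m1.png')
crop('pics/side_n.png',200,110,90,110,5,'pics/m2.png')
E
```

```text
[0.54145336 0.05997262 0.16029045] 16.3833 [-0.01820053  0.1109669   0.10862839]
```

View pics/m1.png

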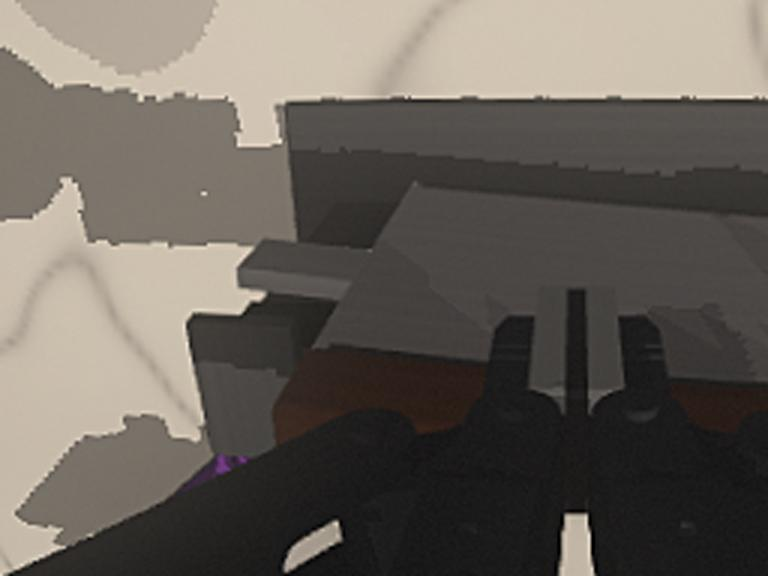

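Call:
play_rows:
  motion:
    - [[0,0.1,0],0,1]
    - [[0,0.2,0],0,1]
    - [[-0.1,0.3,0],0,1]
    - [[-0.1,0.4,0],0,1]
    - [[-0.1,0.5,0],0,1]
    - [[-0.1,0.5,0],0,1]

```text
time_s: 16.93
tool_pos: [0.5465, 0.0583, 0.1603]
tcp_rot: [2.349, 2.086, 0.0]
ft_force: [-0.1, 0.0, -0.2]
opening: 0.0004
```

Call:
play_rows:
  motion:
    - [[0,0.1,0],0,1]
    - [[0,0.2,0],0,1]
    - [[0,0.2,0],0,1]

```text
time_s: 17.18
tool_pos: [0.5477, 0.0581, 0.1602]
tcp_rot: [-2.348, -2.085, 0.001]
ft_force: [-4.0, 0.5, 3.2]
opening: -0.0001
```

```bash
python3 - <<'E'
from h import *
st=shot(['scene','side','wrist'],'o')
print(st['tool_pos'],st['time_s'],st['ft_force'])
def crop(im,x0,y0,w,h,s,n): cv2.imwrite(n,cv2.resize(cv2.imread(im)[y0:y0+h,x0:x0+w],None,fx=s,fy=s,interpolation=cv2.INTER_CUBIC))
crop('pics/wrist_o.png',60,130,256,192,3,'pics/m1.png')
E
```

```text
[0.54775621 0.05814928 0.16021366] 17.2833 [-4.96417029 -0.1109541   3.14368722]
```

View pics/m1.png

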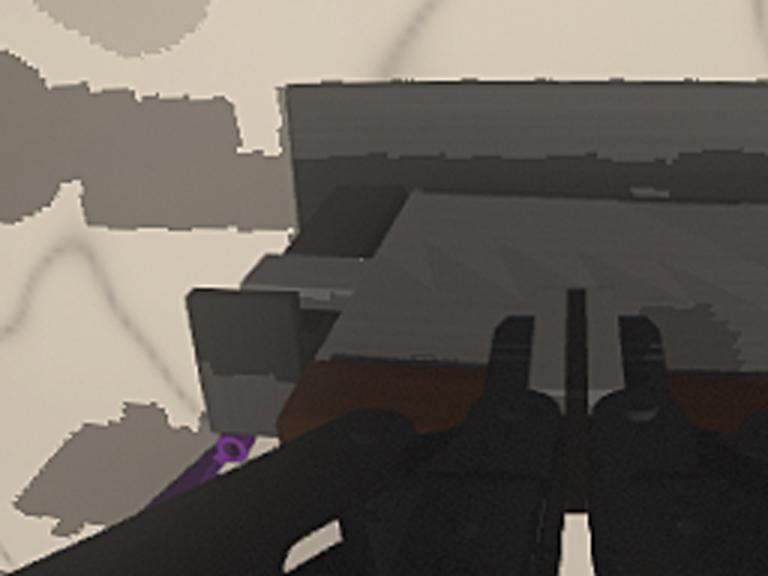

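Call:
play_rows:
  motion:
    - [[0,0.1,0],0,1]
    - [[0,0.1,0],0,1]
    - [[0,0.1,0],0,1]

```text
time_s: 17.58
tool_pos: [0.548, 0.0581, 0.1602]
tcp_rot: [-2.348, -2.085, 0.003]
ft_force: [-8.9, 0.3, 6.5]
opening: 0.0001
```

Call:
play_rows:
  motion:
    - [[0,-0.5,0],0,1]
    - [[0,-1.5,0],0,1]
    - [[0,-3,0],0,1]
    - [[0,-5,0],0,1]
    - [[0,-7,0],0,1]
    - [[0,-7,0],0,1]
    - [[0,-7,0],0,1]

```text
time_s: 18.17
tool_pos: [0.4789, 0.0665, 0.1606]
tcp_rot: [2.348, 2.086, 0.001]
ft_force: [0.2, -0.1, 0.3]
opening: 0.0001
```

```bash
python3 - <<'E'
from h import *
st=shot(['scene','side','wrist'],'p')
print(st['tool_pos'],st['time_s'],st['ft_force'])
def crop(im,x0,y0,w,h,s,n): cv2.imwrite(n,cv2.resize(cv2.imread(im)[y0:y0+h,x0:x0+w],None,fx=s,fy=s,interpolation=cv2.INTER_CUBIC))
crop('pics/wrist_p.png',60,150,300,150,2.6,'pics/m1.png')
crop('pics/side_p.png',190,90,100,120,5,'pics/m2.png')
crop('pics/scene_p.png',255,190,130,110,6,'pics/m3.png')
E
```

```text
[0.4804436  0.06638767 0.16065617] 18.2667 [ 0.90132468  1.05889092 -0.33171721]
```

View pics/m1.png

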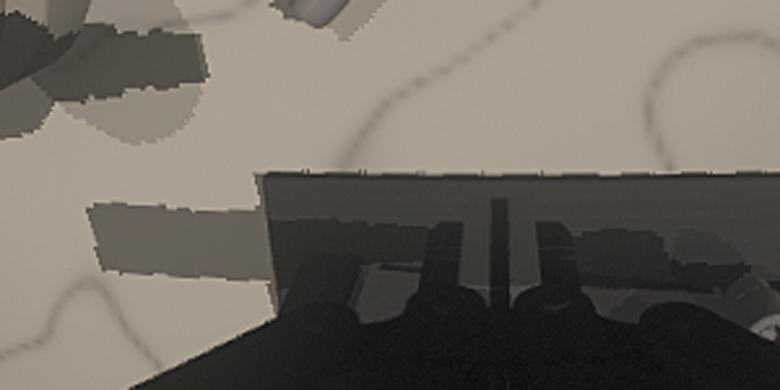

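View pics/m2.png

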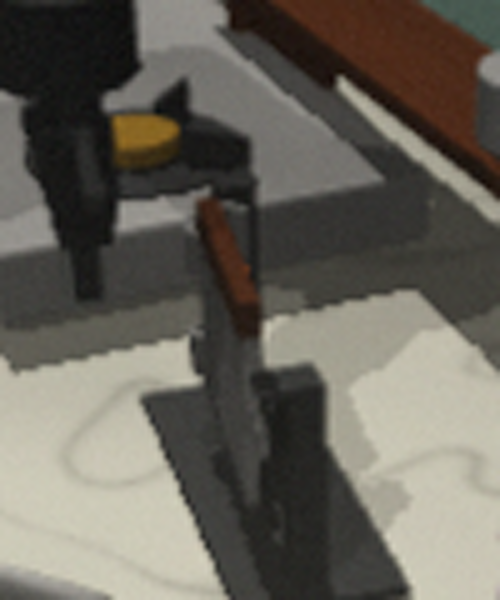

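View pics/m3.png

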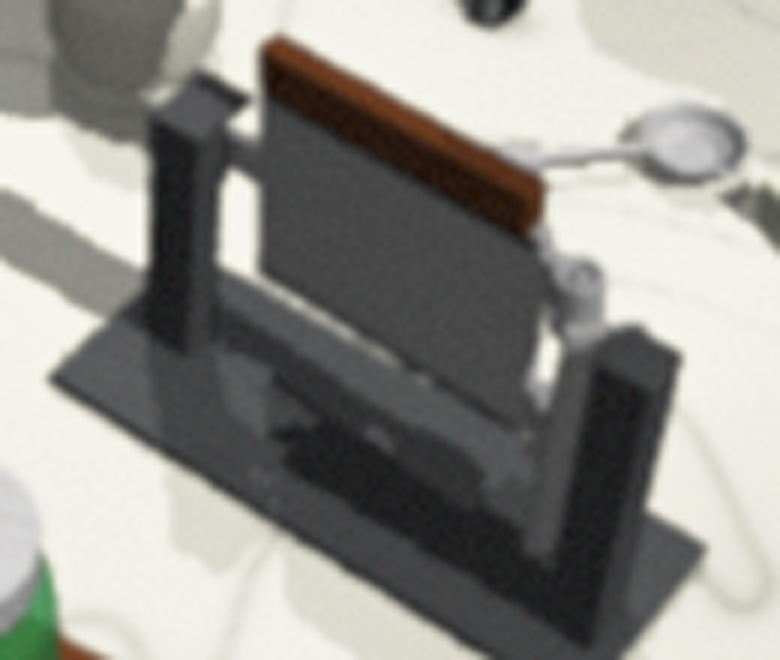

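Contact at the stop was felt (rising 5 then 9 N). After release the tongue sits under the lip in the scene crop (240,150). One view from above to measure the remaining gap.

Call:
play_rows:
  motion:
    - [[0,0,-4],0,1]
    - [[0,0,-8],0,1]
    - [[0,0,-12],0,1]
    - [[-5,3,-14],0,1]
    - [[-5,6,-14],0,1]
    - [[-5,7,-14],0,1]
    - [[-5,7,-14],0,1]
    - [[-5,7,-14],0,1]

```text
time_s: 18.98
tool_pos: [0.544, 0.008, 0.2999]
tcp_rot: [-2.35, -2.085, 0.0]
ft_force: [-0.5, 0.2, 0.7]
opening: -0.0001
```

```bash
python3 - <<'E'
from h import *
st=shot(['wrist'],'q')
print(st['tool_pos'],st['time_s'],st['ft_force'])
def crop(im,x0,y0,w,h,s,n): cv2.imwrite(n,cv2.resize(cv2.imread(im)[y0:y0+h,x0:x0+w],None,fx=s,fy=s,interpolation=cv2.INTER_CUBIC))
crop('pics/wrist_q.png',120,120,256,192,3,'pics/m1.png')
E
```

```text
[0.5439686  0.00795281 0.29985296] 18.9833 [-0.50842878  0.21026057  0.69910048]
```

View pics/m1.png

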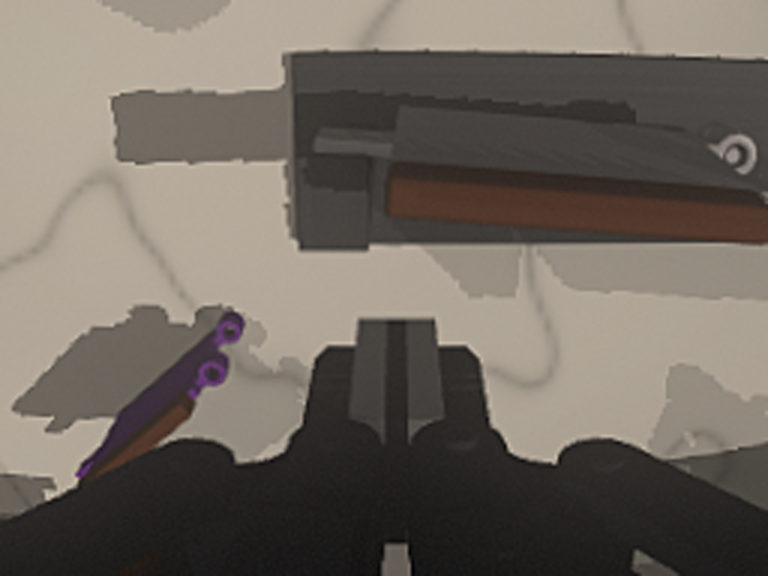

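```bash
python3 - <<'E'
from h import *
a=np.load('pics/wrist_q.npy');tp=(a[:3],a[3:])
im=cv2.imread('pics/wrist_q.png')
x0,y0,w,h,s=215,155,62,52,11
b=cv2.resize(im[y0:y0+h,x0:x0+w],None,fx=s,fy=s,interpolation=cv2.INTER_CUBIC);b=cv2.convertScaleAbs(b,alpha=1.6)
pin=np.array([.5785,.1545]);
for ang,col in ((263.2,(0,255,0)),(261.2,(0,255,255)),(259.2,(0,0,255))):
    t=np.radians(ang)
    P=pose([*pin,t],[[.18,-.003,.12],[.18,.003,.12],[.15,.003,.12],[.15,-.003,.12],[.15,-.007,.18],[.15,.007,.18]])
    p=((proj('wrist',P,tp)+.5-[x0,y0])*s).round().astype(int)
    cv2.polylines(b,[p[:4]],True,col,1);cv2.line(b,p[4].tolist(),p[5].tolist(),col,1)
M=[.5750,.1598,-.119]
P=pose(M,[[-.010,-.188,.1375],[-.010,-.164,.1375],[-.010,-.164,.1315],[-.010,-.188,.1315]])
cv2.polylines(b,[((proj('wrist',P,tp)+.5-[x0,y0])*s).round().astype(int)],True,(255,0,255),1)
cv2.imwrite('pics/m4.png',b)
E
```

```text
(no output)
```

View pics/m4.png

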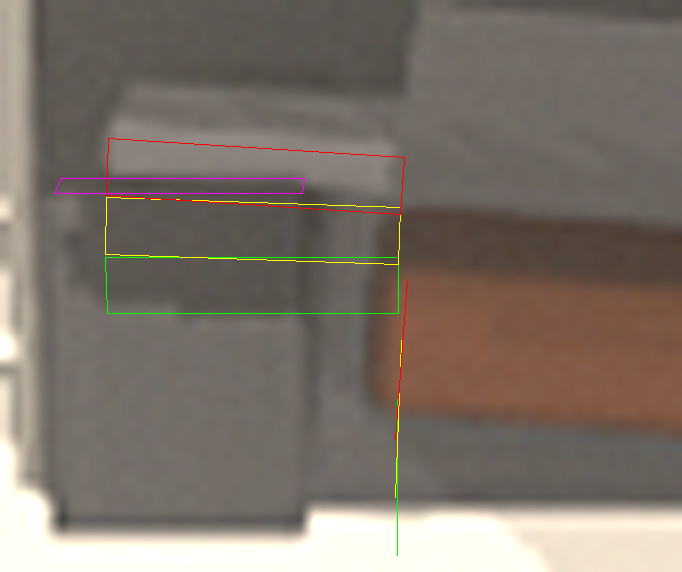

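```bash
cat > ovw.py <<'E'
from h import *
def ovw(tag,x0,y0,w,h,s,angs,out,pin=(.5785,.1545),M=[.5750,.1598,-.119]):
    a=np.load(f'pics/wrist_{tag}.npy');tp=(a[:3],a[3:])
    b=cv2.resize(cv2.imread(f'pics/wrist_{tag}.png')[y0:y0+h,x0:x0+w],None,fx=s,fy=s,interpolation=cv2.INTER_CUBIC);b=cv2.convertScaleAbs(b,alpha=1.7);c=b.copy()
    f=lambda P:((proj('wrist',P,tp)+.5-[x0,y0])*s).round().astype(int)
    for ang,col in zip(angs,((0,255,0),(0,255,255),(0,0,255))):
        p=f(pose([*pin,np.radians(ang)],[[.18,-.003,.12],[.18,.003,.12],[.15,.003,.12],[.15,-.003,.12],[.15,-.007,.18],[.15,.007,.18],[.15,.007,.156],[.15,-.007,.156]]))
        cv2.polylines(c,[p[:4]],True,col,1);cv2.polylines(c,[p[4:]],True,col,1)
    p=f(pose(M,[[-.010,-.188,.1375],[-.010,-.164,.1375],[-.010,-.164,.1315],[-.010,-.188,.1315]]))
    cv2.polylines(c,[p],True,(255,0,255),1)
    cv2.imwrite(out,np.hstack([b,c]))
E
python3 -c "
from ovw import *
ovw('o',115,195,62,70,6,(263.2,261.2,259.2),'pics/m5.png')
ovw('q',205,155,72,52,5.5,(260.2,259.2,258.2),'pics/m6.png')"
```

```text
(no output)
```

View pics/m5.png

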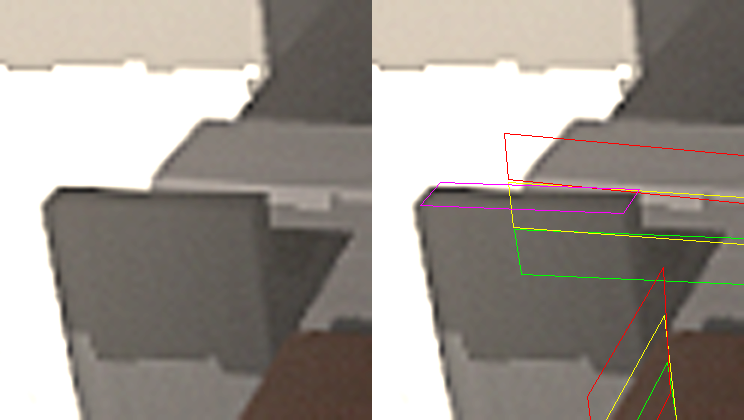

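View pics/m6.png

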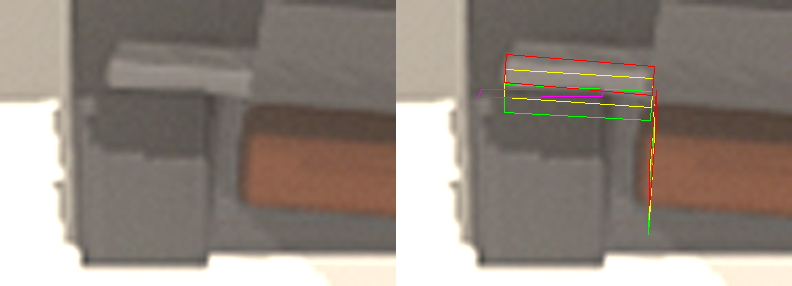

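Overlays put the held-at-stop angle at about 261.5° and the released guard at about 258.6°, i.e. it sprang back 8 mm. That is inside tolerance but thinner than I like. I'll press again more lightly and withdraw slowly.

```bash
python3 - <<'E'
from h import *
from cell import arm
st=arm.get_state(); plan(st,[.520,.0605,.300]); plan(st,[.520,.0605,.160]); plan(st,[.541,.0585,.160])
E
```

```text
shift [ 4.9  -2.92 -0.02] turn 0 z axis [-1.1e-03  1.0e-04 -1.0e+00] xaxis [ 0.119  0.993 -0.   ]
shift [ 4.9  -2.9  13.98] turn 0 z axis [-1.1e-03  1.0e-04 -1.0e+00] xaxis [ 0.119  0.993 -0.   ]
shift [ 4.96 -0.79 13.97] turn 0 z axis [-1.1e-03  1.0e-04 -1.0e+00] xaxis [ 0.119  0.993 -0.   ]
```

Call:
play_rows:
  motion:
    - [[2,-2.9,0],0,1]
    - [[4.9,-2.9,0],0,1]
    - [[4.9,-2.9,3],0,1]
    - [[4.9,-2.9,7],0,1]
    - [[4.9,-2.9,10],0,1]
    - [[4.9,-2.9,13],0,1]
    - [[4.9,-2.9,14],0,1]
    - [[4.9,-2.9,14],0,1]
    - [[4.9,-2.2,14],0,1]
    - [[4.9,-1.5,14],0,1]
    - [[4.9,-1.2,14],0,1]
    - [[4.9,-1.2,14],0,1]

```text
time_s: 20.03
tool_pos: [0.5392, 0.0584, 0.1618]
tcp_rot: [2.348, 2.084, 0.004]
ft_force: [0.6, -0.9, 0.3]
opening: -0.0001
```

Call:
play_rows:
  motion:
    - [[0,0.1,0],0,1]
    - [[0,0.2,0],0,1]
    - [[0,0.3,0],0,1]
    - [[0,0.4,0],0,1]
    - [[0,0.5,0],0,1]
    - [[0,0.6,0],0,1]
    - [[0,0.7,0],0,1]
    - [[0,0.8,0],0,1]
    - [[0,0.8,0],0,1]

```text
time_s: 20.78
tool_pos: [0.5453, 0.0575, 0.1603]
tcp_rot: [2.349, 2.086, -0.0]
ft_force: [-0.9, -1.1, 0.6]
opening: -0.0002
```

Call:
play_rows:
  motion:
    - [[0,0.05,0],0,1]
    - [[0,0.1,0],0,1]
    - [[0,0.1,0],0,1]
    - [[0,0.1,0],0,1]

```text
time_s: 21.12
tool_pos: [0.5461, 0.0574, 0.1603]
tcp_rot: [2.349, 2.086, -0.0]
ft_force: [-0.9, -0.4, -0.7]
opening: -0.0003
```

Call:
play_rows:
  motion:
    - [[0,0.05,0],0,1]
    - [[0,0.05,0],0,1]
    - [[0,0.05,0],0,1]

```text
time_s: 21.37
tool_pos: [0.5466, 0.0573, 0.1603]
tcp_rot: [-2.349, -2.086, 0.0]
ft_force: [-1.4, 0.0, -0.2]
opening: -0.0004
```

Call:
play_rows:
  motion:
    - [[0,0.05,0],0,1]
    - [[0,0.05,0],0,1]
    - [[0,0.05,0],0,1]

```text
time_s: 21.62
tool_pos: [0.5471, 0.0573, 0.1603]
tcp_rot: [-2.349, -2.086, 0.0]
ft_force: [0.7, -0.7, -0.2]
opening: 0.0001
```

Call:
play_rows:
  motion:
    - [[0,0.05,0],0,1]
    - [[0,0.05,0],0,1]
    - [[0,0.05,0],0,1]

```text
time_s: 21.87
tool_pos: [0.5473, 0.0572, 0.1603]
tcp_rot: [-2.349, -2.086, 0.001]
ft_force: [-3.6, -0.3, 2.1]
opening: 0.0003
```

```bash
python3 - <<'E'
from h import *
st=shot(['wrist'],'r');print(st['ft_force'],st['tool_pos'])
E
```

```text
[-3.64015533 -0.31647132  2.08627232] [0.54731179 0.05723095 0.16027939]
```

Call:
play_rows:
  motion:
    - [[0,-0.05,0],0,1]
    - [[0,-0.1,0],0,1]
    - [[0,-0.15,0],0,1]
    - [[0,-0.2,0],0,1]
    - [[0,-0.25,0],0,1]
    - [[0,-0.3,0],0,1]
    - [[0,-0.35,0],0,1]
    - [[0,-0.4,0],0,1]
    - [[0,-0.45,0],0,1]
    - [[0,-0.5,0],0,1]
    - [[0,-0.6,0],0,1]
    - [[0,-0.8,0],0,1]

```text
time_s: 22.92
tool_pos: [0.5397, 0.0582, 0.1603]
tcp_rot: [2.349, 2.086, 0.0]
ft_force: [1.5, 0.4, -0.6]
opening: -0.0001
```

Call:
play_rows:
  motion:
    - [[0,-0.5,0],0,1]
    - [[0,-2,0],0,1]
    - [[0,-2,-4],0,1]
    - [[0,-2,-8],0,1]
    - [[0,-2,-12],0,1]
    - [[-3,0,-14],0,1]
    - [[-5,1.5,-14],0,1]
    - [[-5,1.5,-14],0,1]
    - [[-5,1.5,-14],0,1]
    - [[-5,1.5,-14],0,1]
    - [[-5,1.5,-14],0,1]

```text
time_s: 23.83
tool_pos: [0.5478, 0.0074, 0.2997]
tcp_rot: [-2.348, -2.086, 0.001]
ft_force: [-0.9, 0.6, -0.1]
opening: 0.0001
```

```bash
python3 - <<'E'
from h import *
st=shot(['wrist','scene','side'],'s')
print(st['tool_pos'],st['time_s'],st['ft_force'])
from ovw import *
ovw('s',205,140,72,72,5.5,(260.2,259.2,258.2),'pics/m7.png')
E
```

```text
[0.54806239 0.00747128 0.29991933] 23.9333 [0.47941793 0.54670005 0.06054112]
```

View pics/m7.png

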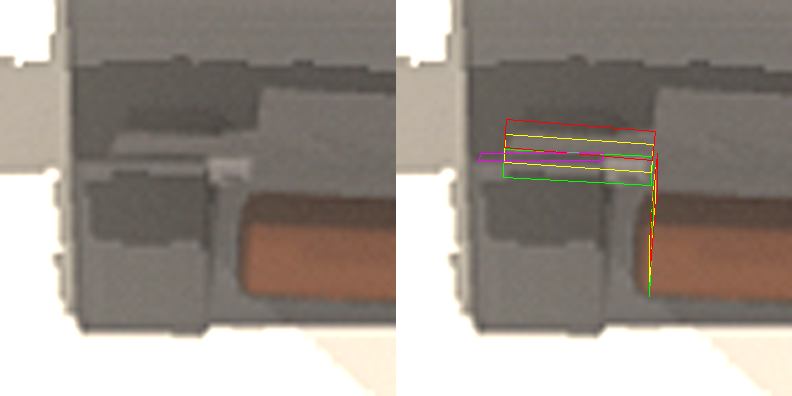

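The gentler press worked: the tongue is now about 4 mm off touching and mostly hidden under the lip. One last look at the hinge, then hand in.

```bash
python3 - <<'E'
from h import *
a=cv2.imread('pics/scene_s.png');b=cv2.imread('pics/side_s.png')
A=cv2.resize(a[190:300,255:385],None,fx=3,fy=3,interpolation=cv2.INTER_CUBIC);B=cv2.resize(b[100:210,190:320],None,fx=3,fy=3,interpolation=cv2.INTER_CUBIC)
cv2.imwrite('pics/fin.png',np.hstack([A,B]))
E
```

```text
(no output)
```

View pics/fin.png

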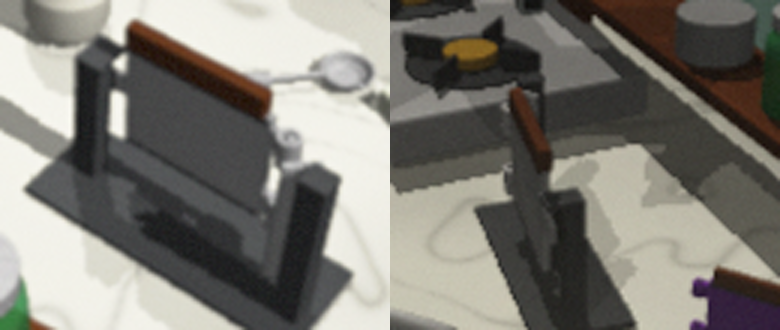

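The guard hangs upright on both pins (scene (290,145)), shut, with the tongue under the lip at the keeper (115,75).

```bash
python3 -c "
from cell import arm
print(arm.close_job())"
```

```text
the job is handed in; nothing more can be done
None
```

I lifted the guard from its rack, hung it square open on both pins, let go, and swung it shut with closed fingers. I handed the job in at about 24 s of the 67 allowed; no verdict comes back.

- **Hanging:** the knuckles went down over both pins with no measurable side force until they met the lugs at the expected height. There the wrist read about 14 N upward and 7 N sideways; the 70 N limit is on guard-against-stand contact, which I could not read directly. After release the pin tips showed inside the bores.
- **First closing:** it reached the stop at up to 9 N sideways, but after release the guard sprang back about 8 mm at the tongue. That is more than the 3 to 6 mm you gave, though still inside the tolerance.
- **Second closing:** I pressed again at under 4 N sideways and withdrew slowly. It then stood about 4 mm from touching the stop, with the tongue under the lip.
- **Last checks:** the final pictures show the guard upright on both pins and shut. The arm was never brought near the jar, spoon or lighter, and the jar and spoon look undisturbed, but I did not measure them.
- **Measurements that disagreed:** the camera estimates of the pin position differed by about 3 mm across methods. I used a value between them, and the knuckles went on without a search. The final gap is also a camera reading, good to roughly 2 mm.

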